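# Close a mould press: cross-tighten its four nuts in two passes

## Robot

A 7-joint arm with a two-finger parallel gripper is mounted at the origin on the work surface. World frame = base frame: x ahead of the robot, y to its left, z up, the work surface at z = 0. Lengths are in mm, angles in rad, forces in N, time in s.
With the tool pointing down it reaches from about 350 to 900 mm from the base axis. Payload 19.9 kg.
Tool frame: the origin (TCP) lies midway between the tips of the shut fingers; the grasp point (between the pads) lies 19 mm behind it; z points along the fingers, x is the direction in which the jaws open and shut, and the axes are right-handed (so a half turn about z gives the same grasp; the last joint's range is limited). The gripper opens to 94 mm and grips with 3 to 60 N. Pads are 16 mm wide; open, the fingers measure 119 mm over their backs; the gripper's body (75 mm by 177 mm) begins 78 mm behind the grasp point.
Start: joints at [-1.173, 0.417, -0.01, 1.614, 0.005, 1.111, -0.053], TCP at [265.521, 565.772, 205.425] pointing down, gripper open.
Joint ranges: [-2.81, 2.81], [-0.39, 2.02], [-1.27, 1.25], [0.06, 2.57], [-1.19, 4.33], [0.19, 2], [-2.82, 2.82]. Speed limits (rad/s): [1.89, 1.89, 2.39, 2.39, 3.01, 3.01, 3.01].

## Interface

Orientations are given as a rotation vector (axis times angle).
In Python, from plant import arm gives the robot as it stands.
- The arm moves only by the tool apply_moves, never from a script. Its argument "rows" is a list of rows, each an object with "fingers": the finger opening in cm, from 0 to 9.4; "travel": the shift along the tool's x, y, z in cm, a list of three; "dr": the turn, a rotation vector about the tool's x, y, z in degrees, a list of three. In form: [{"fingers": fingers, "travel": [x, y, z], "dr": [ax, ay, az]}, ...]. A call has 1 to 20 rows; each row shifts and turns the commanded pose from where the row before left it, along the tool's axes as they then stand; what a row does not reach is not made up. A row lasts 1/12 s, in which the tool goes at most 41.7 mm and 7.16 degrees, less where a joint would pass 70% of its speed; a pose out of reach is approached as far as the arm can. A call is refused whole if a number of a shift passes 4.17 or a number of a turn 7.16, either way. A call with a gripper value outside its range is refused whole. The fingers move at their own pace and stop on an object; "squeeze" is the grip in N (left out, the last holds). Time passes only in rows, so rows that do not move let the fingers close. It gives the time, the measured TCP pose, the force and the opening at its end, in the units of the state.
- arm.get_state(): the state, without advancing time (a new reading comes with each control period).
- arm.get_image(name): name is "side" or "top"; returns (picture, depth): 384x512x3 uint8, red, green, blue; 384x512 float32, mm along the optical axis (not along the pixel's ray), 0 where there is no reading.
- arm.calibration(name): a dict with "intrinsics" (3x3 intrinsics, pixels), "eye" and "attitude" of the camera in the world. Camera axes: x right, y up, looking along -z (the intrinsics and any distortion apply to the point x, -y, -z); pixel columns grow to the right and rows downward; lengths in mm; the calibration is good to about 2 mm. A picture is of the moment at which its call begins. calibration takes no time and is no camera call.
- arm.finish_job(): hands the job in, once; it reports no verdict.
The state is a dict: "time_s": time; "qpos": joint angles; "qd": joint speeds; "tau": joint torques, N m; "eef_pos": TCP position; "eef_rot": TCP orientation; "contact_force": force on the tool from outside, world axes, zero at the start; "torque": the same for the moment, N m; "opening": opening from 0.0 (shut) to 1.0 (fully open).
Only numpy, scipy, OpenCV 4.12 (cv2) and the standard library are available. Lean on these libraries where they do the work, as an engineer would, in place of code of your own. Each camera call takes 0.05 s, during which the arm holds its last target.

## Task

Close the mould press evenly: with the slotted T wrench, turn its four bar nuts clockwise in cross order (one nut, then the one diagonally opposite, then the other diagonal pair) in two passes, first each only half-way, until its bar lies parallel to a plate edge, and then, again in cross order, each fully tight, until its bar points at the opposite nut. Turn the nuts only with the wrench, not with the fingers, then stand it upright near the middle of the plywood board again, let go, and leave the figurine, paint pot, cup and palette where they are.

Things in the scene. Friction and masses are not known exactly. Their poses are not given: they have to be found in the camera images.
- wrench_grip (a point): Centre of the black handle of the loose T wrench standing upright on the plywood board. Handle: bar 100 mm long (x), 18 mm wide (y), 30 mm high. This point is on the wrench axis, 103 mm above its underside; the wrench is 118 mm tall, 0.35 kg. z is up. Half a turn makes no difference.
- wrench: The same wrench, origin at the centre of its underside, same axes. Under the handle a 20 mm round steel shank leads down to a steel fork head 60 mm long (x), 56 mm wide (y), 32 mm high, with a slot from below: along x (parallel to the handle), 16 mm wide, 22 mm deep, open below and at both ends.
- board: Fixed plywood tool board 140 x 140 x 12 mm, on which the wrench stands at the start. Origin at the centre of its underside (the table); its top is at z = 12 mm. x and y along its edges.
- press: Fixed mould press, 170 x 170 mm, 72 mm high to the top of its aluminium top plate; dark base, grey and white mould block between. Origin at the centre of its underside; x, y along its edges. Nut axes (vertical) at (x, y): nut0 (62, 62), nut1 (62, -62), nut2 (-62, -62), nut3 (-62, 62) mm; 0 is opposite 2, 1 opposite 3.
- nut0: Steel bar of nut 0: 60 mm long (x), 10 mm thick (y), 19 mm high, rounded top. Origin on the nut's axis at the bar's underside, 82 mm above the table, on a round hub 32 mm wide, 10 mm high. z is up. Half a turn makes no difference. In the slot the bar has 3 mm play each side: the wrench turns up to 0.1 rad before it bites.
- nut1: Steel bar of nut 1: 60 mm long (x), 10 mm thick (y), 19 mm high, rounded top. Origin on the nut's axis at the bar's underside, 82 mm above the table, on a round hub 32 mm wide, 10 mm high. z is up. Half a turn makes no difference. In the slot the bar has 3 mm play each side: the wrench turns up to 0.1 rad before it bites.
- nut2: Steel bar of nut 2: 60 mm long (x), 10 mm thick (y), 19 mm high, rounded top. Origin on the nut's axis at the bar's underside, 82 mm above the table, on a round hub 32 mm wide, 10 mm high. z is up. Half a turn makes no difference. In the slot the bar has 3 mm play each side: the wrench turns up to 0.1 rad before it bites.
- nut3: Steel bar of nut 3: 60 mm long (x), 10 mm thick (y), 19 mm high, rounded top. Origin on the nut's axis at the bar's underside, 82 mm above the table, on a round hub 32 mm wide, 10 mm high. z is up. Half a turn makes no difference. In the slot the bar has 3 mm play each side: the wrench turns up to 0.1 rad before it bites.
- turn0 (a joint): Turn of nut 0 in rad, growing clockwise seen from above: 0 = bar square to the line to the opposite nut (loose), 0.785 = bar parallel to an edge of the plate (half-way), 1.571 = bar pointing at the opposite nut (fully tight, hard stop). Starts between 0 and 0.25. Stays where it is left; friction 0.2 N m.
- turn1 (a joint): Turn of nut 1 in rad, growing clockwise seen from above: 0 = bar square to the line to the opposite nut (loose), 0.785 = bar parallel to an edge of the plate (half-way), 1.571 = bar pointing at the opposite nut (fully tight, hard stop). Starts between 0 and 0.25. Stays where it is left; friction 0.2 N m.
- turn2 (a joint): Turn of nut 2 in rad, growing clockwise seen from above: 0 = bar square to the line to the opposite nut (loose), 0.785 = bar parallel to an edge of the plate (half-way), 1.571 = bar pointing at the opposite nut (fully tight, hard stop). Starts between 0 and 0.25. Stays where it is left; friction 0.2 N m.
- turn3 (a joint): Turn of nut 3 in rad, growing clockwise seen from above: 0 = bar square to the line to the opposite nut (loose), 0.785 = bar parallel to an edge of the plate (half-way), 1.571 = bar pointing at the opposite nut (fully tight, hard stop). Starts between 0 and 0.25. Stays where it is left; friction 0.2 N m.
- figurine: Bystander, loose: grey figurine on a round base (48 mm), 77 mm tall; origin at its underside's centre. Leave alone.
- paint_pot: Bystander, loose: paint pot, 40 mm wide, 70 mm tall; origin at its underside's centre. Leave alone.
- rinse_cup: Bystander, loose: white cup, 72 mm wide, 85 mm tall; origin at its underside's centre. Leave alone.
- palette: Bystander, loose: flat white palette, 120 x 90 x 8 mm; origin at its underside's centre. Leave alone.
There are look-alikes about, which are no part of the job. What is shaped like the wrench but red or yellow is not meant.

How it is judged:
By the outcome, as a careful person would: the job done as asked, in the order asked, and still so for the second after the job is handed in, with the robot touching nothing.
It also fails if it takes over 72 s, if anything falls off the work surface, if the arm or the gripper's body presses on something with over 40 N, if the wrist force passes 120 N, or if a joint passes its speed limit or range.

## Working session

There is one attempt and no reset: what is moved stays moved. The work goes in short steps, Python scripts to look and compute and a tool call to move; the robot and the scene stay as the last step left them, time stands still between calls to the robot, and variables do not carry over. Pictures are saved under pics/ and viewed, and the job is handed in when it is done.

Besides the shell and the picture viewer there is one more tool, called after "Request:" by a JSON object that holds its "method" and its "body". apply_moves: Moves the arm, as the interface text tells. Its arguments: {"type":"object","properties":{"rows":{"type":"array","items":{"type":"object","properties":{"fingers":{"type":"number"},"travel":{"type":"array","items":{"type":"number"}},"dr":{"type":"array","items":{"type":"number"}}}}},"squeeze":{"type":"number"}},"required":["rows"]}

```bash
ls; mkdir -p pics
python3 - <<'E'
from plant import arm
import cv2,numpy as np
s=arm.get_state()
for k,v in s.items(): print(k,np.round(v,3))
for n in("side","top"):
    im,d=arm.get_image(n); cv2.imwrite(f"pics/{n}0.png",im[...,::-1]); np.save(f"{n}0.npy",d)
    print(n,arm.calibration(n))
E
```

```text
pics
time_s 0.0
qpos [-1.174  0.418 -0.01   1.614  0.005  1.111 -0.053]
qd [-0.001  0.     0.001  0.    -0.    -0.001 -0.002]
tau [-1.0000e-03 -8.5124e+01  6.3800e-01 -4.2599e+01 -4.9000e-02  1.9000e-02
  0.0000e+00]
eef_pos [265.371 565.449 204.827]
eef_rot [ 2.651e+00  1.684e+00 -2.000e-03]
contact_force [ 0.355 -0.753  0.311]
torque [ 0.017 -0.013 -0.016]
opening 1.002
side {'intrinsics': array([[419.42269438,   0.        , 252.26340871],
       [  0.        , 419.42269438, 189.93814134],
       [  0.        ,   0.        ,   1.        ]]), 'eye': array([ -55.94677901, -957.31263562,  911.60605578]), 'attitude': array([ 0.91256301, -0.27280801, -0.53036962])}
top {'intrinsics': array([[493.88034445,   0.        , 248.70745829],
       [  0.        , 493.88034445, 190.31101266],
       [  0.        ,   0.        ,   1.        ]]), 'eye': array([ 459.37960427,   -6.30352844, 1386.80248628]), 'attitude': array([ 0.06287778, -0.04549555, -1.59204808])}
```

View pics/side0.png

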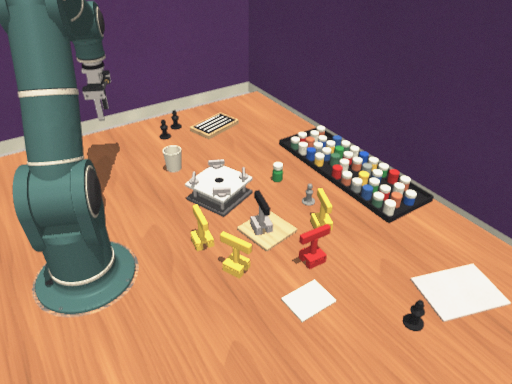

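View pics/top0.png

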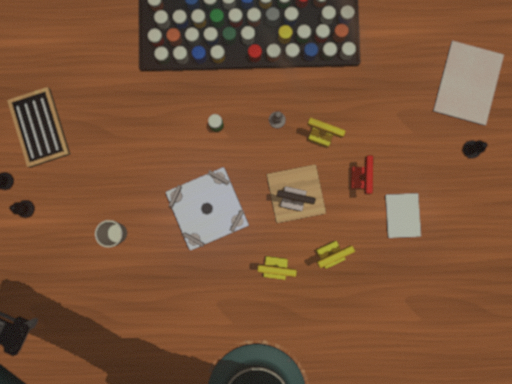

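Candidates shaped like the wrench (top view): black handle on plywood (296,197); red (362,175); yellow (325,132), (277,268) and (335,256). I choose the black one on the plywood board. Next I'll check it in close crops.

```bash
cat > h.py <<'E'
import numpy as np,cv2
from scipy.spatial.transform import Rotation as R
from plant import arm
def ray(n,uv):
    c=arm.calibration(n);K=c['intrinsics'];uv=np.atleast_2d(np.float64(uv))
    p=np.c_[(uv[:,0]-K[0,2])/K[0,0],-(uv[:,1]-K[1,2])/K[1,1],-np.ones(len(uv))]
    return c['eye'],R.from_rotvec(c['attitude']).apply(p)
def plane(n,uv,z):
    e,d=ray(n,uv); t=(z-e[2])/d[:,2]; return e+d*t[:,None]
def proj(n,P):
    c=arm.calibration(n);K=c['intrinsics'];q=R.from_rotvec(c['attitude']).inv().apply(np.atleast_2d(P)-c['eye'])
    return np.c_[K[0,0]*q[:,0]/-q[:,2]+K[0,2],K[1,1]*-q[:,1]/-q[:,2]+K[1,2]]
def snap(tag,crops):
    for n,(x,y,w,h) in crops.items():
        im,d=arm.get_image(n); np.save(f"{n}{tag}.npy",d); cv2.imwrite(f"{n}{tag}_full.png",im[...,::-1])
        c=im[y:y+h,x:x+w,::-1]; f=min(800//w,600//h)
        cv2.imwrite(f"pics/{n}{tag}.png",cv2.resize(c,None,fx=f,fy=f,interpolation=cv2.INTER_CUBIC))
E
python3 - <<'E'
import cv2
for n,(x,y,w,h) in {"top":(155,150,180,110),"side":(180,150,160,110)}.items():
    c=cv2.imread(f"pics/{n}0.png")[y:y+h,x:x+w]; f=min(800//w,600//h); cv2.imwrite(f"pics/{n}0c.png",cv2.resize(c,None,fx=f,fy=f,interpolation=cv2.INTER_CUBIC)); print(f)
E
```

```text
4
5
```

View pics/top0c.png

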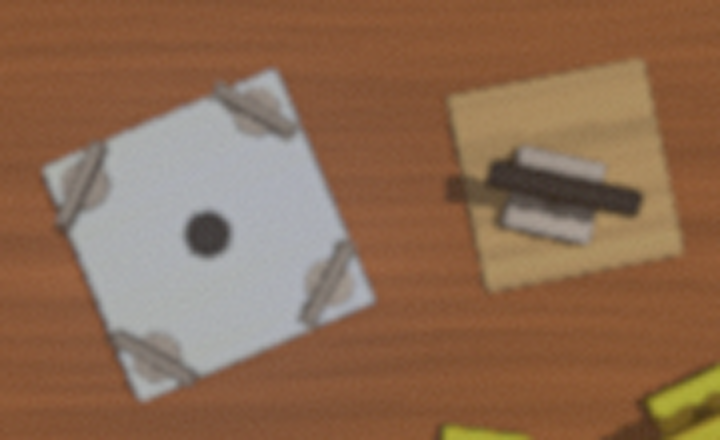

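View pics/side0c.png

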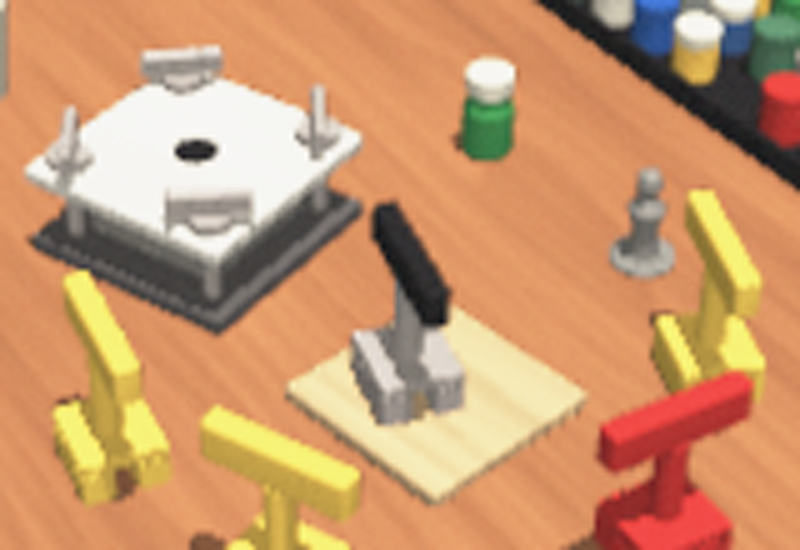

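Run:
```python
from h import *
im=cv2.imread("pics/top0.png");hsv=cv2.cvtColor(im,cv2.COLOR_BGR2HSV)
def roi(m,x0,y0,x1,y1):
    o=np.zeros_like(m);o[y0:y1,x0:x1]=m[y0:y1,x0:x1];return o
def big(m):
    c=max(cv2.findContours(m,cv2.RETR_EXTERNAL,cv2.CHAIN_APPROX_NONE)[0],key=cv2.contourArea);return c
def rect(c,z,name):
    P=plane("top",c[:,0].astype(float),z)[:,:2]
    r=cv2.minAreaRect(P.astype(np.float32));print(name,np.round(r[0],1),np.round(r[1],1),round(r[2],2));return r
pl=roi(cv2.inRange(hsv,(0,0,110),(180,45,255)),160,160,255,255);pl=cv2.morphologyEx(pl,cv2.MORPH_CLOSE,np.ones((5,5)))
r=rect(big(pl),72,"press")
bd=roi(cv2.inRange(hsv,(12,40,110),(30,140,255)),260,160,330,226);bd=cv2.morphologyEx(bd,cv2.MORPH_CLOSE,np.ones((15,15)))
rect(big(bd),12,"board")
hd=roi(cv2.inRange(hsv,(0,0,0),(180,255,75)),268,170,325,222)
c=big(hd);rect(c,130,"handle(top)");print(cv2.boundingRect(c))
d=np.load("top0.npy");print(d[197,290:302],d[205:210,205:209])
# hole centre
hl=roi(cv2.inRange(hsv,(0,0,0),(180,255,110)),195,198,220,220);m=cv2.moments(big(hl));print("hole",plane("top",[(m['m10']/m['m00'],m['m01']/m['m00'])],72))
v=cv2.resize(np.hstack([pl[150:260,155:335],bd[150:260,155:335]]),None,fx=2,fy=2);v2=cv2.resize(np.hstack([hd[150:260,155:335],hl[150:260,155:335]]),None,fx=2,fy=2);cv2.imwrite("pics/m.png",np.vstack([v,v2]))
```

```text
press [505.4 121.2] [172. 172.] 22.02
board [ 542.3 -116.8] [144.4 157.4] 10.05
handle(top) [ 524.8 -111.9] [94.1 21.2] 73.73
(277, 190, 38, 13)
[1252.4031 1258.3365 1256.1182 1256.3114 1254.4116 1255.542  1256.7151
 1252.6646 1254.5428 1259.7684 1260.4872 1258.1329] [[1315.9056 1312.6862 1314.5652 1314.4033]
 [1310.5205 1319.4363 1318.2007 1316.1259]
 [1315.7072 1313.5519 1318.3405 1312.5121]
 [1315.5668 1316.3807 1314.0403 1308.2549]
 [1313.0287 1317.9503 1317.6573 1316.4974]]
hole [[504.92209308 120.9395771   72.        ]]
```

View pics/m.png

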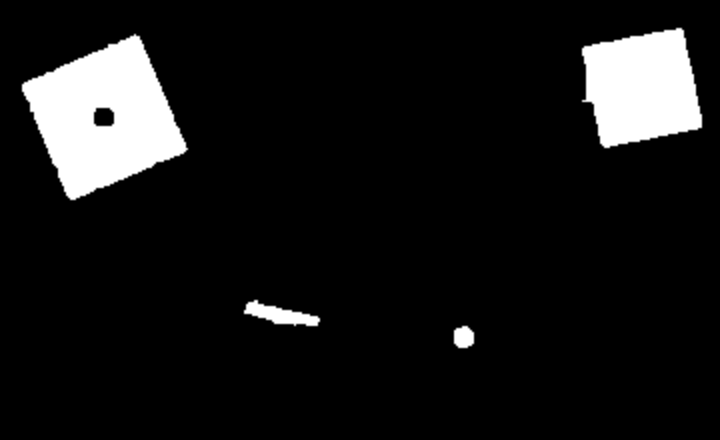

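The crop confirms it: black handle, grey fork, standing on the plywood at top (296,197). Next I'll measure the nut bars and refine the handle.

Run:
```python
from h import *
im=cv2.imread("pics/top0.png")
pc=np.array([505.1,121.1]);a=np.radians(22.02)
Rm=np.array([[np.cos(a),-np.sin(a)],[np.sin(a),np.cos(a)]])
tiles=[]
f=12
for i,p in enumerate([(62,62),(62,-62),(-62,-62),(-62,62)]):
    w=pc+Rm@p; u=proj("top",[*w,101])[0]; ub=proj("top",[*w,82])[0]; x,y=np.round(u).astype(int)-12
    print(i,np.round(w,1),np.round(u,1),(x,y))
    t=cv2.resize(im[y:y+25,x:x+25],None,fx=f,fy=f,interpolation=cv2.INTER_CUBIC)
    for v,c in((u,(0,0,255)),(ub,(255,0,0))): cv2.circle(t,tuple(int(k) for k in ((v-[x,y]+.5)*f)),3,c,-1)
    tiles.append(t)
cv2.imwrite("pics/nuts0.png",np.vstack([np.hstack(tiles[:2]),np.hstack(tiles[2:])]))
x,y=270,180
cv2.imwrite("pics/hand0.png",cv2.resize(im[y:y+40,x:x+52],None,fx=14,fy=14,interpolation=cv2.INTER_CUBIC))
```

```text
0 [539.3 201.8] [174.2 195.3] (np.int64(162), np.int64(183))
1 [585.8  86.9] [217.9 176.6] (np.int64(206), np.int64(165))
2 [470.9  40.4] [236.5 220.2] (np.int64(224), np.int64(208))
3 [424.4 155.3] [192.6 239.1] (np.int64(181), np.int64(227))
```

View pics/nuts0.png

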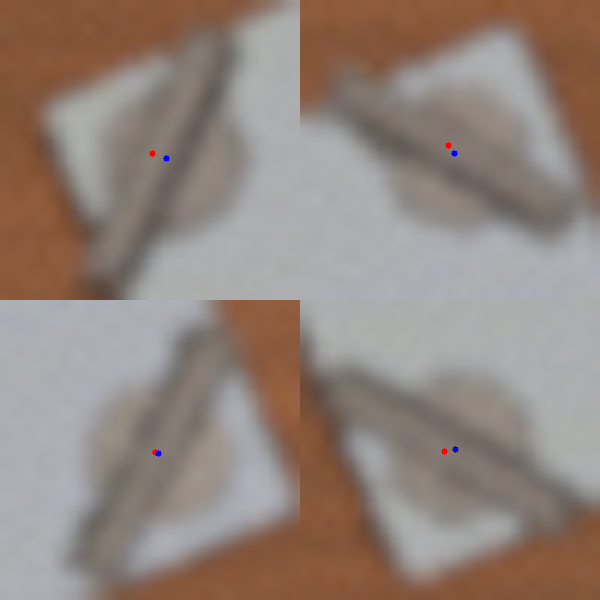

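View pics/hand0.png

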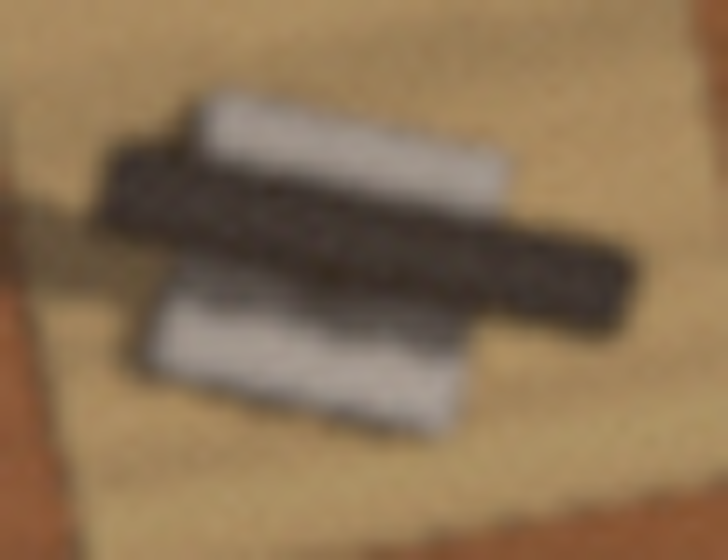

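```bash
cat > nuts.py <<'E'
from h import *
PC=np.array([505.1,121.1]);YAW=22.02
def nutxy(pc=PC,yaw=YAW):
    a=np.radians(yaw);Rm=np.array([[np.cos(a),-np.sin(a)],[np.sin(a),np.cos(a)]])
    return np.array([pc+Rm@p for p in [(62,62),(62,-62),(-62,-62),(-62,62)]])
def barangle(im,i,zt=95,guess=None,half=20,wid=11):
    """structure tensor on rectified (metric, 0.5mm/px) patch at z=zt"""
    w=nutxy()[i]; g=np.arange(-45,45.1,.5); X,Y=np.meshgrid(w[0]+g,w[1]+g)
    uv=proj("top",np.c_[X.ravel(),Y.ravel(),np.full(X.size,zt)]).astype(np.float32).reshape(*X.shape,2)
    p=cv2.remap(cv2.cvtColor(im,cv2.COLOR_BGR2GRAY).astype(np.float32),uv[...,0],uv[...,1],cv2.INTER_CUBIC)
    gx=cv2.Sobel(p,-1,1,0,ksize=5);gy=cv2.Sobel(p,-1,0,1,ksize=5)
    xx=X-w[0];yy=Y-w[1]; a=np.radians(guess)
    for _ in range(12):
        l=xx*np.cos(a)+yy*np.sin(a); t=-xx*np.sin(a)+yy*np.cos(a)
        W=np.exp(-(l/half)**4-(t/wid)**4)
        J=np.array([[(W*gx*gx).sum(),(W*gx*gy).sum()],[(W*gx*gy).sum(),(W*gy*gy).sum()]])
        v=np.linalg.eigh(J)[1][:,0]; a=np.arctan2(v[1],v[0])
    # perpendicular profile
    l=xx*np.cos(a)+yy*np.sin(a); t=-xx*np.sin(a)+yy*np.cos(a)
    prof=[p[(abs(l)<14)&(abs(t-k)<.5)].mean() for k in range(-16,17)]
    return np.degrees(a)%180,p,prof
def turn(i,ang,yaw=YAW):
    base=(135 if i%2==0 else 45)+yaw
    return (base-ang+90)%180-90
E
python3 - <<'E'
from nuts import *
im=cv2.imread("pics/top0.png");T=[]
for i in range(4):
    g=(135 if i%2==0 else 45)+22-7
    for hw in((18,9),(24,11)):
        a,p,pr=barangle(im,i,guess=g,half=hw[0],wid=hw[1]); print(i,round(a,1),"turn deg",round(turn(i,a),1))
    print(np.round(pr).astype(int)); T.append(cv2.resize(p,(300,300)))
cv2.imwrite("pics/rect.png",np.vstack([np.hstack(T[:2]),np.hstack(T[2:])]))
# handle: points given from crop hand0 (scale14, offset 270,180)
def w(pts,z): return plane("top",np.array(pts,float)/14+[270,180]-.5,z)[:,:2]
q=w([(120,140),(635,250),(615,335),(100,222)],130);print(q.round(1))
for A,B,z,n in(((120,140),(635,250),130,"handle up"),((215,95),(512,155),44,"fork up"),((150,372),(440,435),12,"fork low bottom"),((165,300),(465,350),44,'x')):
    P=w([A,B],z);d=P[1]-P[0];print(n,P.round(1).tolist(),np.degrees(np.arctan2(d[1],d[0]))%180,np.linalg.norm(d))
E
```

```text
0 154.8 turn deg 2.2
0 155.1 turn deg 1.9
[155 158 159 158 155 151 147 142 136 130 125 121 119 120 123 126 127 124
 117 109 102  98 100 105 114 123 129 133 134 135 136 137 141]
1 59.7 turn deg 7.3
1 59.8 turn deg 7.3
[156 151 147 144 142 139 135 130 122 114 106 101 101 105 111 117 121 122
 122 122 123 126 129 134 138 141 144 146 148 152 156 159 161]
2 150.3 turn deg 6.7
2 150.6 turn deg 6.4
[168 164 159 155 151 148 145 141 136 128 121 115 113 114 117 121 124 124
 122 120 120 122 128 135 142 147 150 153 154 155 156 158 160]
3 59.8 turn deg 7.2
3 59.0 turn deg 8.0
[155 153 150 147 145 143 142 140 137 132 126 121 118 118 120 122 122 120
 117 112 108 108 113 120 128 135 139 140 141 143 145 149 153]
[[ 546.5  -68.3]
 [ 524.4 -161.3]
 [ 509.  -157.2]
 [ 531.6  -64.2]]
handle up [[546.5, -68.3], [524.4, -161.3]] 76.61636390954257 95.59838122443266
fork up [[560.8, -91.2], [547.9, -148.6]] 77.24139059243464 58.81923626409501
fork low bottom [[508.4, -78.8], [494.6, -136.0]] 76.46351688309049 58.8244725583647
x [[521.1, -80.4], [510.1, -138.3]] 79.2500786546158 58.93902047413947[ WARN:0@1.305] global loadsave.cpp:1063 imwrite_ Unsupported depth image for selected encoder is fallbacked to CV_8U.
```

View pics/rect.png

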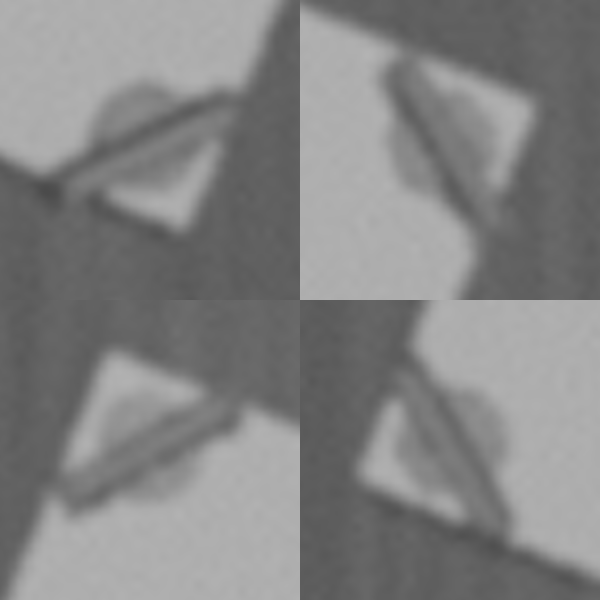

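Request:
{"method": "apply_moves", "body": {"rows": [{"fingers": 9.4,"travel": [-2.5,2.63,0],"dr": [0,0,0]},{"fingers": 9.4,"travel": [-2.5,2.63,0],"dr": [0,0,0]},{"fingers": 9.4,"travel": [-2.5,2.63,0],"dr": [0,0,0]},{"fingers": 9.4,"travel": [-2.5,2.63,0],"dr": [0,0,0]},{"fingers": 9.4,"travel": [-2.5,2.63,0],"dr": [0,0,0]},{"fingers": 9.4,"travel": [-2.5,2.63,0],"dr": [0,0,0]},{"fingers": 9.4,"travel": [-2.5,2.63,0],"dr": [0,0,0]},{"fingers": 9.4,"travel": [-2.5,2.63,0],"dr": [0,0,0]},{"fingers": 9.4,"travel": [-2.5,2.63,0],"dr": [0,0,0]},{"fingers": 9.4,"travel": [-2.5,2.63,0],"dr": [0,0,0]},{"fingers": 9.4,"travel": [-2.5,2.63,0],"dr": [0,0,0]},{"fingers": 9.4,"travel": [-2.5,2.63,0],"dr": [0,0,0]},{"fingers": 9.4,"travel": [-2.5,2.63,0],"dr": [0,0,0]},{"fingers": 9.4,"travel": [-2.5,2.63,0],"dr": [0,0,0]},{"fingers": 9.4,"travel": [-2.5,2.63,0],"dr": [0,0,0]},{"fingers": 9.4,"travel": [-2.5,2.63,0],"dr": [0,0,0]},{"fingers": 9.4,"travel": [-2.5,2.63,0],"dr": [0,0,0]},{"fingers": 9.4,"travel": [-2.5,2.63,0],"dr": [0,0,0]},{"fingers": 9.4,"travel": [-2.5,2.63,0],"dr": [0,0,0]},{"fingers": 9.4,"travel": [-2.5,2.63,0],"dr": [0,0,0]}], "squeeze": 60}}

```text
time_s: 1.77
eef_pos: [529.5, -112.0, 205.4]
eef_rot: [-2.651, -1.685, 0.0]
contact_force: [0.3, 0.6, 0.1]
opening: 0.999
```

Request:
{"method": "apply_moves", "body": {"rows": [{"fingers": 9.4,"travel": [0,0,0],"dr": [0,0,7.1]},{"fingers": 9.4,"travel": [0,0,0],"dr": [0,0,7.1]},{"fingers": 9.4,"travel": [0,0,0],"dr": [0,0,7.1]},{"fingers": 9.4,"travel": [0,0,0],"dr": [0,0,7.1]},{"fingers": 9.4,"travel": [0,0,0],"dr": [0,0,7.1]},{"fingers": 9.4,"travel": [0,0,0],"dr": [0,0,7.1]},{"fingers": 9.4,"travel": [0,0,0],"dr": [0,0,7.1]},{"fingers": 9.4,"travel": [0,0,0],"dr": [0,0,7.1]},{"fingers": 9.4,"travel": [0,0,0],"dr": [0,0,7.1]},{"fingers": 9.4,"travel": [0,0,0],"dr": [0,0,7.1]},{"fingers": 9.4,"travel": [0,0,0],"dr": [0,0,7.1]}]}}

```text
time_s: 2.68
eef_pos: [529.1, -110.2, 205.3]
eef_rot: [3.119, -0.372, -0.001]
contact_force: [0.3, -0.0, -0.7]
opening: 1.001
```

```bash
cat > go.py <<'E'
import sys
from h import *
def pose():
    s=arm.get_state();M=R.from_rotvec(s['eef_rot']).as_matrix()
    yaw=np.degrees(np.arctan2(M[1,0],M[0,0])); return s,M,yaw
def report(x=None,y=None,z=None,yawt=None,show=True):
    s,M,yaw=pose();p=np.array(s['eef_pos'])
    print("t",round(s['time_s'],2),"p",p.round(1),"yaw",round(yaw,2),"tilt",(M[:,2]*57.3).round(2)[:2],"F",np.round(s['contact_force'],1),"T",np.round(s['torque'],2),"open",round(s['opening']*94,1),"q7",round(s['qpos'][6],2))
    if x is not None:
        d=M.T@(np.array([x,y,z])-p); print("tool travel mm",d.round(1), "dz deg",None if yawt is None else round(-((yawt-yaw+180)%360-180),2))
if __name__=="__main__":
    report(*[float(a) for a in sys.argv[1:]])
E
python3 go.py 527.5 -113.2 104 -13.3; python3 -c "
from h import *
print(plane('top',np.array([[450,95],[643,60],[683,252],[490,292]])/4+[155-.4,150-.4],12).round(1), plane('top',np.array([[450,95],[643,60],[683,252],[490,292]])/4+[155-.4,150-.4],12).mean(0))"
```

```text
t 2.68 p [ 529.1 -110.2  205.3] yaw -13.59 tilt [-0.02 -0.  ] F [ 0.3 -0.  -0.7] T [-0.06  0.12 -0.  ] open 94.1 q7 0.13
tool travel mm [ -0.8   3.2 101.3] dz deg -0.29
[[ 600.6  -44.6   12. ]
 [ 622.1 -180.    12. ]
 [ 487.5 -203.6   12. ]
 [ 462.7  -69.    12. ]] [ 543.231011   -124.30151787   12.        ]
```

Request:
{"method": "apply_moves", "body": {"rows": [{"fingers": 9.4,"travel": [-0.08,0.32,2.5],"dr": [0,0,-0.3]},{"fingers": 9.4,"travel": [0,0,3.0],"dr": [0,0,0]},{"fingers": 9.4,"travel": [0,0,3.0],"dr": [0,0,0]},{"fingers": 9.4,"travel": [0,0,1.6],"dr": [0,0,0]},{"fingers": 9.4,"travel": [0,0,0],"dr": [0,0,0]}]}}

```text
time_s: 3.1
eef_pos: [525.8, -112.9, 101.4]
eef_rot: [3.121, -0.354, -0.008]
contact_force: [-0.7, 0.4, -0.1]
opening: 0.997
```

```bash
python3 go.py 527.5 -113.2 104 -13.3; python3 -c "
from h import *
snap('1',{'side':(180,130,160,120),'top':(255,160,80,60)})"
```

```text
t 3.1 p [ 525.8 -112.9  101.4] yaw -12.94 tilt [-0.29 -0.01] F [-0.7  0.4 -0.1] T [-0.09  0.06  0.  ] open 93.8 q7 0.25
tool travel mm [ 1.7 -0.1 -2.6] dz deg 0.36
```

View pics/side1.png

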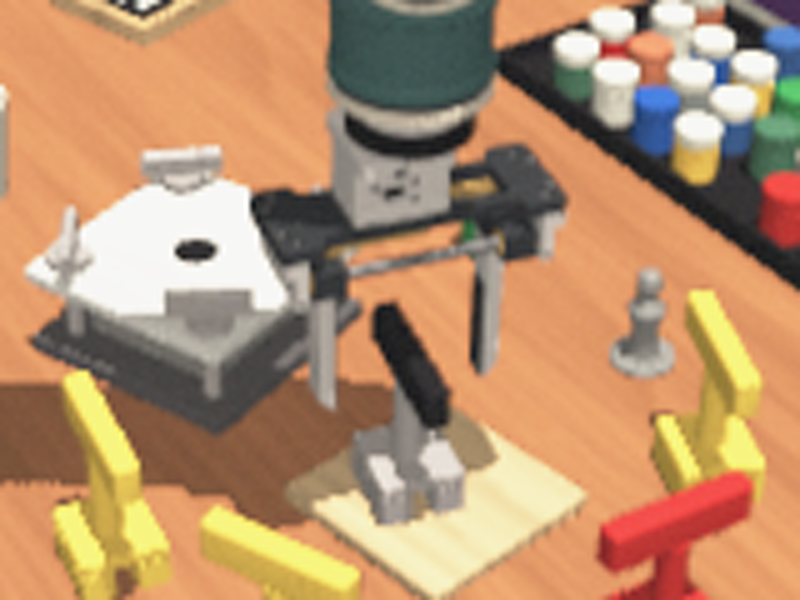

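The fingers straddle the black handle. I'll let the arm settle, then close.

Request:
{"method": "apply_moves", "body": {"rows": [{"fingers": 9.4,"travel": [0,0,0],"dr": [0,0,0]},{"fingers": 9.4,"travel": [0,0,0],"dr": [0,0,0]}]}}

```text
time_s: 3.37
eef_pos: [528.5, -113.4, 105.8]
eef_rot: [-3.121, 0.354, -0.003]
contact_force: [-0.7, 0.4, 0.1]
opening: 1.002
```

```bash
python3 go.py 527.5 -113.2 104 -13.3
```

```text
t 3.37 p [ 528.5 -113.4  105.8] yaw -12.94 tilt [ 0.11 -0.  ] F [-0.7  0.4  0.1] T [-0.06  0.06 -0.03] open 94.2 q7 0.24
tool travel mm [-1.   0.1  1.8] dz deg 0.36
```

Request:
{"method": "apply_moves", "body": {"rows": [{"fingers": 4.0,"travel": [0,0,0],"dr": [0,0,0.4]},{"fingers": 0,"travel": [0,0,0],"dr": [0,0,0]},{"fingers": 0,"travel": [0,0,0],"dr": [0,0,0]},{"fingers": 0,"travel": [0,0,0],"dr": [0,0,0]},{"fingers": 0,"travel": [0,0,0],"dr": [0,0,0]},{"fingers": 0,"travel": [0,0,0],"dr": [0,0,0]},{"fingers": 0,"travel": [0,0,0],"dr": [0,0,0]},{"fingers": 0,"travel": [0,0,0],"dr": [0,0,0]}], "squeeze": 60}}

```text
time_s: 4.03
eef_pos: [527.7, -113.3, 104.5]
eef_rot: [3.12, -0.365, -0.0]
contact_force: [0.4, -0.8, 0.1]
opening: 0.469
```

```bash
python3 go.py 527.5 -113.2 225 -13.3
```

```text
t 4.03 p [ 527.7 -113.3  104.5] yaw -13.34 tilt [-0.   -0.01] F [ 0.4 -0.8  0.1] T [-0.07  0.11  0.02] open 44.1 q7 0.24
tool travel mm [  -0.3    0.  -120.5] dz deg -0.04
```

Request:
{"method": "apply_moves", "body": {"rows": [{"fingers": 0,"travel": [0,0,0],"dr": [0,0,0]},{"fingers": 0,"travel": [0,0,0],"dr": [0,0,0]},{"fingers": 0,"travel": [0,0,0],"dr": [0,0,0]},{"fingers": 0,"travel": [0,0,0],"dr": [0,0,0]},{"fingers": 0,"travel": [0,0,0],"dr": [0,0,0]},{"fingers": 0,"travel": [0,0,0],"dr": [0,0,0]}]}}

```text
time_s: 4.53
eef_pos: [527.5, -113.2, 104.3]
eef_rot: [3.12, -0.365, -0.001]
contact_force: [0.6, 0.5, -3.0]
opening: 0.186
```

```bash
python3 go.py 527.5 -113.2 225 -13.3
```

```text
t 4.53 p [ 527.5 -113.2  104.3] yaw -13.34 tilt [-0.04  0.  ] F [ 0.6  0.5 -3. ] T [-0.07  0.11 -0.01] open 17.5 q7 0.24
tool travel mm [-1.000e-01  0.000e+00 -1.207e+02] dz deg -0.04
```

Request:
{"method": "apply_moves", "body": {"rows": [{"fingers": 0,"travel": [0,0,-1.0],"dr": [0,0,0]},{"fingers": 0,"travel": [0,0,-2.5],"dr": [0,0,0]},{"fingers": 0,"travel": [0,0,-3.0],"dr": [0,0,0]},{"fingers": 0,"travel": [0,0,-3.0],"dr": [0,0,0]},{"fingers": 0,"travel": [0,0,-1.6],"dr": [0,0,0]},{"fingers": 0,"travel": [-0.34,-1.72,0],"dr": [0,0,0]},{"fingers": 0,"travel": [-0.68,-3.43,0],"dr": [0,0,0]},{"fingers": 0,"travel": [-0.68,-3.43,0],"dr": [0,0,0]},{"fingers": 0,"travel": [-0.68,-3.43,0],"dr": [0,0,0]},{"fingers": 0,"travel": [-0.68,-3.43,0],"dr": [0,0,0]},{"fingers": 0,"travel": [-0.68,-3.43,0],"dr": [0,0,0]},{"fingers": 0,"travel": [-0.68,-3.43,0],"dr": [0,0,0]},{"fingers": 0,"travel": [-0.68,-3.43,0],"dr": [0,0,0]},{"fingers": 0,"travel": [-0.68,-3.43,0],"dr": [0,0,0]},{"fingers": 0,"travel": [-0.34,-1.72,0],"dr": [0,0,0]}]}}

```text
time_s: 5.78
eef_pos: [538.7, 205.9, 215.8]
eef_rot: [-3.12, 0.359, 0.001]
contact_force: [-0.7, -0.4, -4.6]
opening: 0.186
```

Request:
{"method": "apply_moves", "body": {"rows": [{"fingers": 0,"travel": [0,0,0],"dr": [0,0,-7.11]},{"fingers": 0,"travel": [0,0,0],"dr": [0,0,-7.11]},{"fingers": 0,"travel": [0,0,0],"dr": [0,0,-7.11]},{"fingers": 0,"travel": [0,0,0],"dr": [0,0,-7.11]},{"fingers": 0,"travel": [0,0,0],"dr": [0,0,-7.11]},{"fingers": 0,"travel": [0,0,0],"dr": [0,0,-7.11]},{"fingers": 0,"travel": [0,0,0],"dr": [0,0,-7.11]},{"fingers": 0,"travel": [0,0,0],"dr": [0,0,-7.11]},{"fingers": 0,"travel": [0,0,0],"dr": [0,0,-7.11]},{"fingers": 0,"travel": [0,0,0],"dr": [0,0,-7.11]},{"fingers": 0,"travel": [0,0,0],"dr": [0,0,-7.11]},{"fingers": 0,"travel": [0,0,0],"dr": [0,0,0]},{"fingers": 0,"travel": [0,0,0],"dr": [0,0,0]}]}}

```text
time_s: 6.87
eef_pos: [539.5, 201.0, 215.9]
eef_rot: [2.655, 1.679, 0.0]
contact_force: [0.4, -0.2, -3.0]
opening: 0.187
```

```bash
python3 go.py 539.3 201.8 174.3 64.9;python3 -c "
from h import *
snap('2',{'side':(160,110,160,120),'top':(150,150,120,100)})"
```

```text
t 6.87 p [539.5 201.  215.9] yaw 64.61 tilt [ 0.01 -0.01] F [ 0.4 -0.2 -3. ] T [-0.03  0.02  0.03] open 17.5 q7 0.82
tool travel mm [ 0.7 -0.5 41.6] dz deg -0.29
```

View pics/side2.png

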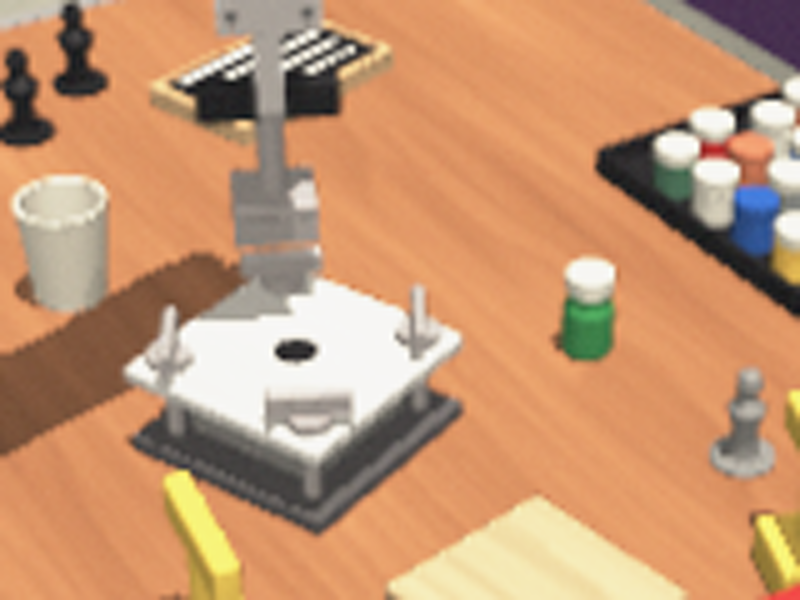

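View pics/top2.png

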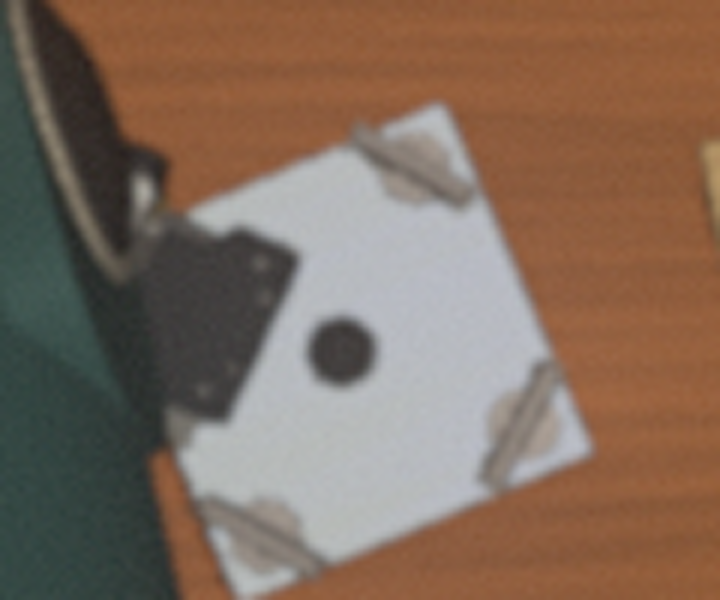

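The wrench hangs upright in the grip over nut 0, with the fork at side crop (278,215) directly above the bar at (282,275). I'll lower it.

Request:
{"method": "apply_moves", "body": {"rows": [{"fingers": 0,"travel": [0.07,-0.05,1.0],"dr": [0,0,-0.3]},{"fingers": 0,"travel": [0,0,0.8],"dr": [0,0,0]},{"fingers": 0,"travel": [0,0,0.4],"dr": [0,0,0]},{"fingers": 0,"travel": [0,0,0.4],"dr": [0,0,0]},{"fingers": 0,"travel": [0,0,0.4],"dr": [0,0,0]}]}}

```text
time_s: 7.38
eef_pos: [539.2, 202.1, 184.8]
eef_rot: [2.647, 1.691, -0.001]
contact_force: [-0.5, 0.6, -4.0]
opening: 0.187
```

Request:
{"method": "apply_moves", "body": {"rows": [{"fingers": 0,"travel": [0,0,0.4],"dr": [0,0,0]},{"fingers": 0,"travel": [0,0,0.4],"dr": [0,0,0]},{"fingers": 0,"travel": [0,0,0.2],"dr": [0,0,0]},{"fingers": 0,"travel": [0,0,0],"dr": [0,0,0]}]}}

```text
time_s: 7.72
eef_pos: [539.1, 202.0, 175.0]
eef_rot: [2.647, 1.692, -0.001]
contact_force: [0.4, -0.3, -3.8]
opening: 0.187
```

```bash
python3 go.py 539.3 201.8 174.3 64.9;python3 -c "
from h import *
snap('3',{'side':(190,130,80,60)})"
```

```text
t 7.72 p [539.1 202.  175. ] yaw 65.16 tilt [-0.03 -0.02] F [ 0.4 -0.3 -3.8] T [-0.01  0.06  0.02] open 17.6 q7 0.84
tool travel mm [-0.2  0.2  0.7] dz deg 0.26
```

View pics/side3.png

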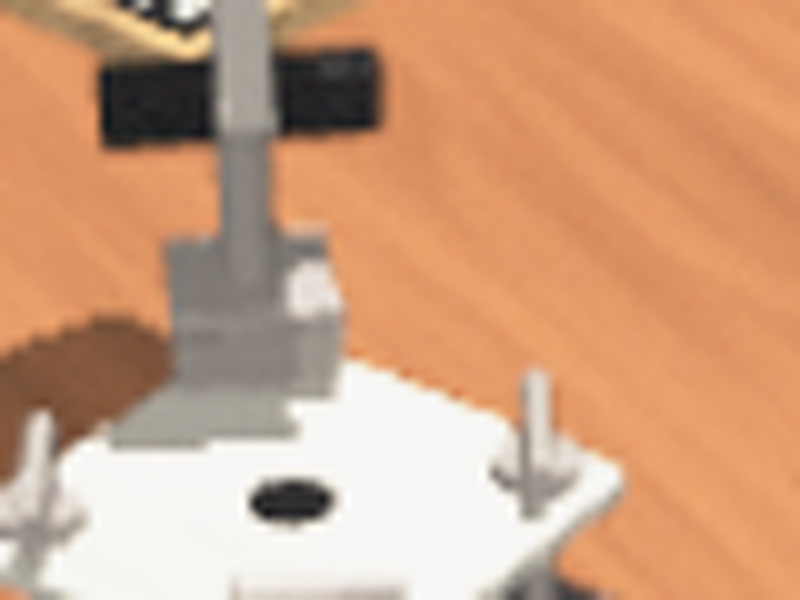

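Request:
{"method": "apply_moves", "body": {"rows": [{"fingers": 0,"travel": [-0.02,0.02,0],"dr": [0,0,4]},{"fingers": 0,"travel": [0,0,0],"dr": [0,0,4]},{"fingers": 0,"travel": [0,0,0],"dr": [0,0,4]},{"fingers": 0,"travel": [0,0,0],"dr": [0,0,4]},{"fingers": 0,"travel": [0,0,0],"dr": [0,0,4]}]}}

```text
time_s: 8.18
eef_pos: [539.7, 202.5, 175.8]
eef_rot: [-2.902, -1.202, -0.002]
contact_force: [2.5, 3.7, -6.1]
opening: 0.187
```

```bash
python3 go.py 539.3 201.8 175 16.3
```

```text
t 8.18 p [539.7 202.5 175.8] yaw 45.0 tilt [0.06 0.05] F [ 2.5  3.7 -6.1] T [ 0.98 -0.61  0.24] open 17.6 q7 0.52
tool travel mm [-0.8  0.2  0.8] dz deg 28.7
```

Request:
{"method": "apply_moves", "body": {"rows": [{"fingers": 0,"travel": [0,0,0],"dr": [0,0,5]},{"fingers": 0,"travel": [0,0,0],"dr": [0,0,5]},{"fingers": 0,"travel": [0,0,0],"dr": [0,0,5]},{"fingers": 0,"travel": [0,0,0],"dr": [0,0,5]},{"fingers": 0,"travel": [0,0,0],"dr": [0,0,5]},{"fingers": 0,"travel": [0,0,0],"dr": [0,0,3.7]},{"fingers": 0,"travel": [0,0,0],"dr": [0,0,0]}]}}

```text
time_s: 8.77
eef_pos: [540.1, 202.9, 175.9]
eef_rot: [-3.109, -0.444, -0.003]
contact_force: [3.9, 3.8, -5.7]
opening: 0.189
```

```bash
python3 go.py 539.3 201.8 175 16.3;python3 -c "
from h import *
snap('4',{'side':(190,130,80,60)})"
```

```text
t 8.77 p [540.1 202.9 175.9] yaw 16.25 tilt [0.12 0.07] F [ 3.9  3.8 -5.7] T [ 1.23 -1.04  0.2 ] open 17.8 q7 0.06
tool travel mm [-1.1  0.9  0.9] dz deg -0.05
```

View pics/side4.png

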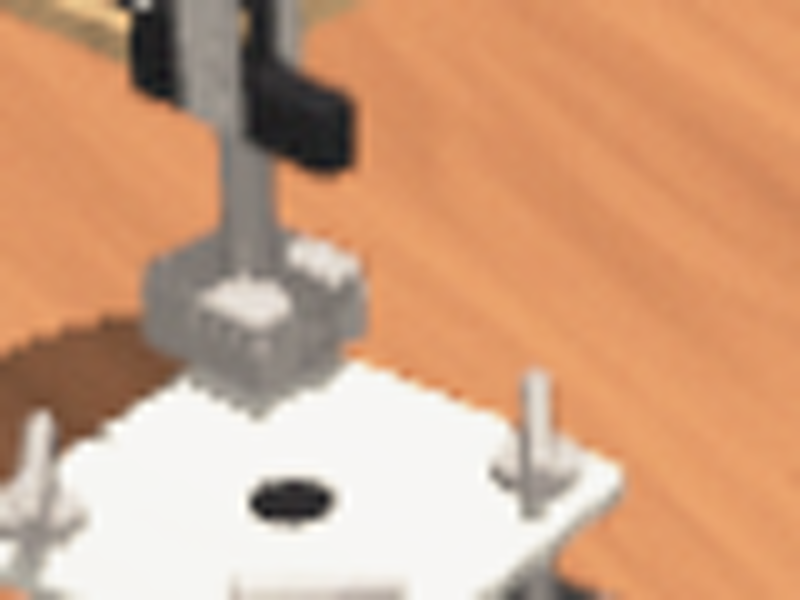

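Request:
{"method": "apply_moves", "body": {"rows": [{"fingers": 0,"travel": [0,0,0],"dr": [0,0,-5.7]},{"fingers": 0,"travel": [0,0,-0.5],"dr": [0,0,0]},{"fingers": 0,"travel": [0,0,-1.0],"dr": [0,0,0]},{"fingers": 0,"travel": [0,0,-1.5],"dr": [0,0,0]},{"fingers": 0,"travel": [0,0,-1.1],"dr": [0,0,0]}]}}

```text
time_s: 9.23
eef_pos: [539.8, 201.8, 218.4]
eef_rot: [-3.084, -0.599, -0.002]
contact_force: [-0.6, 0.1, -3.3]
opening: 0.184
```

```bash
python3 go.py 470.9 40.4 216 60.5
```

```text
t 9.23 p [539.8 201.8 218.4] yaw 21.99 tilt [0.06 0.03] F [-0.6  0.1 -3.3] T [-0.01 -0.02 -0.02] open 17.3 q7 0.13
tool travel mm [-124.3  123.9    2.3] dz deg -38.51
```

Request:
{"method": "apply_moves", "body": {"rows": [{"fingers": 0,"travel": [-1.0,1.0,0],"dr": [0,0,0]},{"fingers": 0,"travel": [-2.08,2.07,0],"dr": [0,0,0]},{"fingers": 0,"travel": [-2.08,2.08,0],"dr": [0,0,0]},{"fingers": 0,"travel": [-2.08,2.08,0],"dr": [0,0,0]},{"fingers": 0,"travel": [-2.08,2.08,0],"dr": [0,0,0]},{"fingers": 0,"travel": [-2.08,2.08,0],"dr": [0,0,0]},{"fingers": 0,"travel": [-1.03,1.0,0],"dr": [0,0,0]},{"fingers": 0,"travel": [0,0,0],"dr": [0,0,-6.42]},{"fingers": 0,"travel": [0,0,0],"dr": [0,0,-6.42]},{"fingers": 0,"travel": [0,0,0],"dr": [0,0,-6.42]},{"fingers": 0,"travel": [0,0,0],"dr": [0,0,-6.42]},{"fingers": 0,"travel": [0,0,0],"dr": [0,0,-6.42]},{"fingers": 0,"travel": [0,0,0],"dr": [0,0,-6.42]},{"fingers": 0,"travel": [0,0,0],"dr": [0,0,0]},{"fingers": 0,"travel": [0,0,0],"dr": [0,0,0]}]}}

```text
time_s: 10.48
eef_pos: [471.0, 40.1, 216.7]
eef_rot: [-2.715, -1.581, -0.001]
contact_force: [0.4, -0.5, -4.2]
opening: 0.187
```

```bash
python3 go.py 470.9 40.4 175 60.5;python3 -c "
from h import *
snap('5',{'side':(180,130,100,75),'top':(160,150,108,80)})"
```

```text
t 10.48 p [471.   40.1 216.7] yaw 60.42 tilt [0.02 0.01] F [ 0.4 -0.5 -4.2] T [-0.02  0.09  0.05] open 17.5 q7 0.98
tool travel mm [ 0.2 -0.3 41.7] dz deg -0.08
```

View pics/side5.png

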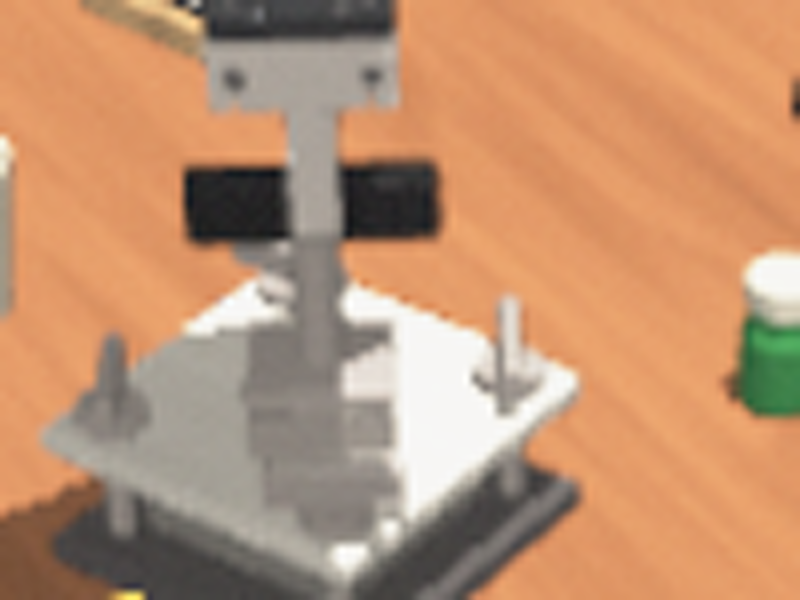

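View pics/top5.png

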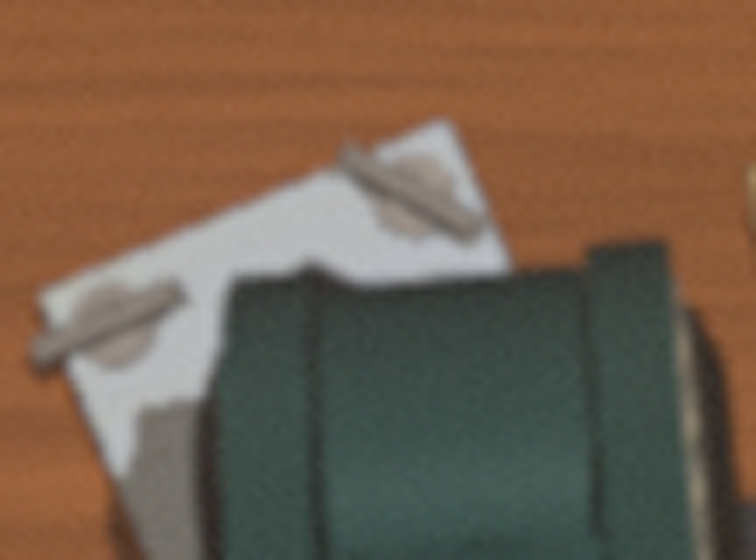

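```bash
python3 -c "
from nuts import *
im=cv2.imread('top5_full.png')
for h,w in((18,9),(24,11)):
  a,p,pr=barangle(im,0,guess=112,half=h,wid=w);print(a,turn(0,a))
"
```

```text
112.63125697378096 44.38874302621906
115.50355756803154 41.51644243196847
```

Request:
{"method": "apply_moves", "body": {"rows": [{"fingers": 0,"travel": [0.02,-0.03,1.0],"dr": [0,0,0]},{"fingers": 0,"travel": [0,0,0.8],"dr": [0,0,0]},{"fingers": 0,"travel": [0,0,0.4],"dr": [0,0,0]},{"fingers": 0,"travel": [0,0,0.4],"dr": [0,0,0]},{"fingers": 0,"travel": [0,0,0.4],"dr": [0,0,0]}]}}

```text
time_s: 11.0
eef_pos: [470.8, 40.5, 185.8]
eef_rot: [2.711, 1.587, -0.001]
contact_force: [0.2, -0.4, -4.5]
opening: 0.185
```

Nut 0 reads 41.5–44.4° turned (half-way is 45°), so it is nearly parallel to the plate edge. On to nut 2: the fork is already past the bar top, so I seat it and turn.

Request:
{"method": "apply_moves", "body": {"rows": [{"fingers": 0,"travel": [0,0,0.4],"dr": [0,0,0]},{"fingers": 0,"travel": [0,0,0.4],"dr": [0,0,0]},{"fingers": 0,"travel": [0,0,0.2],"dr": [0,0,0]},{"fingers": 0,"travel": [0,0,0],"dr": [0,0,4]},{"fingers": 0,"travel": [0,0,0],"dr": [0,0,4]},{"fingers": 0,"travel": [0,0,0],"dr": [0,0,4]},{"fingers": 0,"travel": [0,0,0],"dr": [0,0,4]},{"fingers": 0,"travel": [0,0,0],"dr": [0,0,4]},{"fingers": 0,"travel": [0,0,0],"dr": [0,0,4]}]}}

```text
time_s: 11.75
eef_pos: [471.2, 41.3, 176.4]
eef_rot: [-2.983, -0.984, -0.001]
contact_force: [2.2, 4.5, -8.5]
opening: 0.188
```

```bash
python3 go.py 470.9 40.4 175 15.5
```

```text
t 11.75 p [471.2  41.3 176.4] yaw 36.53 tilt [0.04 0.04] F [ 2.2  4.5 -8.5] T [ 1.55 -0.7   0.26] open 17.7 q7 0.61
tool travel mm [-0.8  0.6  1.4] dz deg 21.03
```

Request:
{"method": "apply_moves", "body": {"rows": [{"fingers": 0,"travel": [0,0,0],"dr": [0,0,5]},{"fingers": 0,"travel": [0,0,0],"dr": [0,0,5]},{"fingers": 0,"travel": [0,0,0],"dr": [0,0,5]},{"fingers": 0,"travel": [0,0,0],"dr": [0,0,4]},{"fingers": 0,"travel": [0,0,0],"dr": [0,0,2]},{"fingers": 0,"travel": [0,0,0],"dr": [0,0,0]}]}}

```text
time_s: 12.25
eef_pos: [471.6, 41.5, 176.7]
eef_rot: [-3.112, -0.426, -0.003]
contact_force: [2.9, 4.7, -5.0]
opening: 0.185
```

```bash
python3 go.py 470.9 40.4 175 15.5
```

```text
t 12.25 p [471.6  41.5 176.7] yaw 15.57 tilt [0.1  0.05] F [ 2.9  4.7 -5. ] T [ 1.4  -1.04  0.16] open 17.4 q7 0.26
tool travel mm [-1.   0.9  1.7] dz deg 0.07
```

Request:
{"method": "apply_moves", "body": {"rows": [{"fingers": 0,"travel": [0,0,0],"dr": [0,0,-5.7]},{"fingers": 0,"travel": [0,0,-0.5],"dr": [0,0,0]},{"fingers": 0,"travel": [0,0,-1.0],"dr": [0,0,0]},{"fingers": 0,"travel": [0,0,-1.5],"dr": [0,0,0]},{"fingers": 0,"travel": [0,0,-1.1],"dr": [0,0,0]},{"fingers": 0,"travel": [0,0,0],"dr": [0,0,0]}]}}

```text
time_s: 12.75
eef_pos: [472.0, 40.7, 220.0]
eef_rot: [-3.087, -0.58, -0.006]
contact_force: [0.9, -0.1, -3.6]
opening: 0.187
```

```bash
python3 go.py 585.8 86.9 216 -30.2
```

```text
t 12.75 p [472.   40.7 220. ] yaw 21.27 tilt [0.19 0.07] F [ 0.9 -0.1 -3.6] T [ 0.03 -0.05 -0.  ] open 17.6 q7 0.32
tool travel mm [122.8  -1.8   4.4] dz deg 51.47
```

Request:
{"method": "apply_moves", "body": {"rows": [{"fingers": 0,"travel": [1.5,0,0],"dr": [0,0,0]},{"fingers": 0,"travel": [3.1,-0.1,0],"dr": [0,0,0]},{"fingers": 0,"travel": [3.1,-0.1,0],"dr": [0,0,0]},{"fingers": 0,"travel": [3.1,0,0],"dr": [0,0,0]},{"fingers": 0,"travel": [1.55,0,0],"dr": [0,0,0]},{"fingers": 0,"travel": [0,0,0],"dr": [0,0,6.43]},{"fingers": 0,"travel": [0,0,0],"dr": [0,0,6.43]},{"fingers": 0,"travel": [0,0,0],"dr": [0,0,6.43]},{"fingers": 0,"travel": [0,0,0],"dr": [0,0,6.43]},{"fingers": 0,"travel": [0,0,0],"dr": [0,0,6.43]},{"fingers": 0,"travel": [0,0,0],"dr": [0,0,6.43]},{"fingers": 0,"travel": [0,0,0],"dr": [0,0,6.43]},{"fingers": 0,"travel": [0,0,0],"dr": [0,0,6.43]},{"fingers": 0,"travel": [0,0,0],"dr": [0,0,0]},{"fingers": 0,"travel": [0,0,0],"dr": [0,0,0]}]}}

```text
time_s: 14.0
eef_pos: [585.0, 87.7, 217.2]
eef_rot: [3.035, -0.81, -0.0]
contact_force: [0.1, 0.5, -4.4]
opening: 0.191
```

```bash
python3 go.py 585.8 86.9 175 -30.2;python3 -c "
from h import *
snap('6',{'side':(180,120,120,90),'top':(160,150,108,100)})"
```

```text
t 14.0 p [585.   87.7 217.2] yaw -29.88 tilt [-0.02 -0.03] F [ 0.1  0.5 -4.4] T [-0.1   0.09  0.01] open 17.9 q7 -0.44
tool travel mm [ 1.1  0.3 42.2] dz deg 0.32
```

View pics/side6.png

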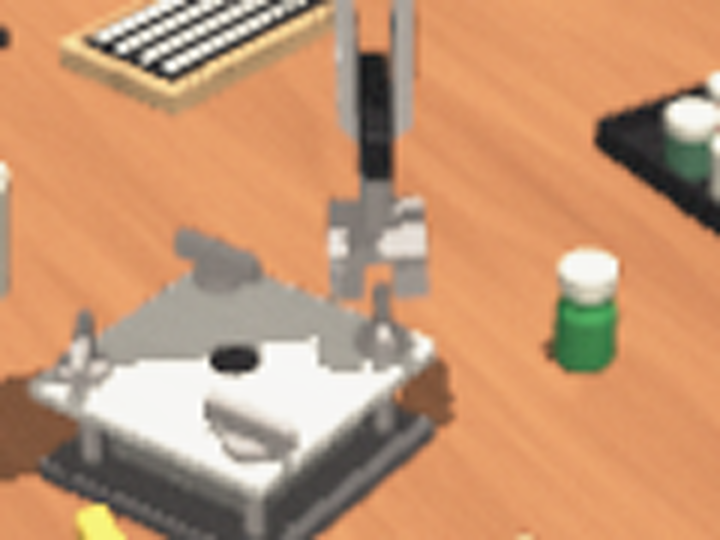

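View pics/top6.png

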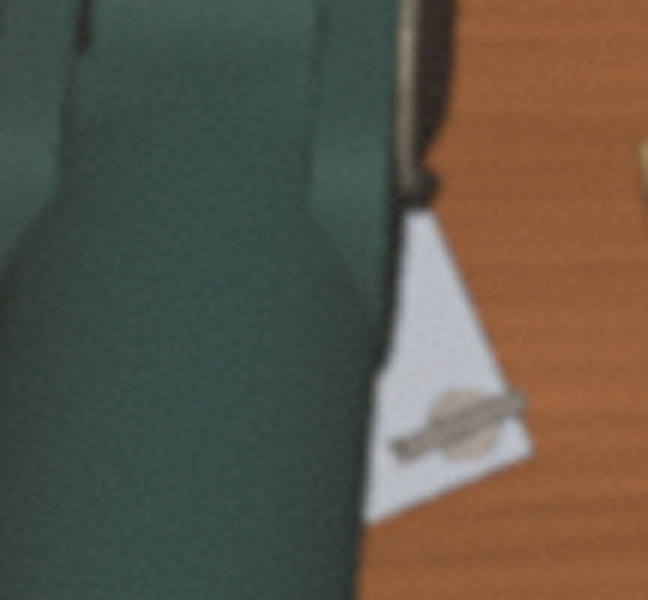

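Nut 2 is parallel to the plate edge (top crop (460,425)), and the slot sits right above nut 1's bar (side crop (380,285)). I'll descend.

```bash
python3 -c "
from nuts import *
im=cv2.imread('top6_full.png')
for h,w in((18,9),(24,11)):
  a,p,pr=barangle(im,2,guess=112,half=h,wid=w);print(a,turn(2,a))
"
```

```text
111.97107891073544 45.04892108926458
110.97045017646334 46.049549823536665
```

Request:
{"method": "apply_moves", "body": {"rows": [{"fingers": 0,"travel": [0.1,0.03,1.0],"dr": [0,0,0.3]},{"fingers": 0,"travel": [0,0,0.8],"dr": [0,0,0]},{"fingers": 0,"travel": [0,0,0.4],"dr": [0,0,0]},{"fingers": 0,"travel": [0,0,0.4],"dr": [0,0,0]},{"fingers": 0,"travel": [0,0,0.4],"dr": [0,0,0]}]}}

```text
time_s: 14.52
eef_pos: [585.8, 86.6, 186.9]
eef_rot: [3.032, -0.822, -0.0]
contact_force: [-0.5, 0.3, -3.4]
opening: 0.186
```

Request:
{"method": "apply_moves", "body": {"rows": [{"fingers": 0,"travel": [0,0,0.4],"dr": [0,0,0]},{"fingers": 0,"travel": [0,0,0.4],"dr": [0,0,0]},{"fingers": 0,"travel": [0,0,0.3],"dr": [0,0,0]},{"fingers": 0,"travel": [0,0,0],"dr": [0,0,4]},{"fingers": 0,"travel": [0,0,0],"dr": [0,0,4]},{"fingers": 0,"travel": [0,0,0],"dr": [0,0,4]},{"fingers": 0,"travel": [0,0,0],"dr": [0,0,4]},{"fingers": 0,"travel": [0,0,0],"dr": [0,0,4]},{"fingers": 0,"travel": [0,0,0],"dr": [0,0,4]}]}}

```text
time_s: 15.27
eef_pos: [586.3, 86.7, 176.4]
eef_rot: [-2.792, 1.439, -0.002]
contact_force: [2.6, -0.6, -7.5]
opening: 0.188
```

```bash
python3 go.py 585.8 86.9 175 -74.2
```

```text
t 15.27 p [586.3  86.7 176.4] yaw -54.53 tilt [ 0.06 -0.02] F [ 2.6 -0.6 -7.5] T [-0.25 -0.87  0.26] open 17.7 q7 -0.79
tool travel mm [-0.5  0.3  1.4] dz deg 19.67
```

Request:
{"method": "apply_moves", "body": {"rows": [{"fingers": 0,"travel": [0,0,0],"dr": [0,0,5]},{"fingers": 0,"travel": [0,0,0],"dr": [0,0,5]},{"fingers": 0,"travel": [0,0,0],"dr": [0,0,5]},{"fingers": 0,"travel": [0,0,0],"dr": [0,0,4.7]},{"fingers": 0,"travel": [0,0,0],"dr": [0,0,0]}]}}

```text
time_s: 15.68
eef_pos: [586.2, 87.0, 176.4]
eef_rot: [-2.505, 1.896, -0.001]
contact_force: [0.0, 0.7, -3.4]
opening: 0.188
```

```bash
python3 go.py 585.8 86.9 175 -74.2
```

```text
t 15.68 p [586.2  87.  176.4] yaw -74.26 tilt [ 0.04 -0.02] F [ 0.   0.7 -3.4] T [0.09 0.06 0.07] open 17.7 q7 -1.08
tool travel mm [-0.   0.4  1.4] dz deg -0.06
```

Request:
{"method": "apply_moves", "body": {"rows": [{"fingers": 0,"travel": [0,0,0],"dr": [0,0,-5.7]},{"fingers": 0,"travel": [0,0,-0.5],"dr": [0,0,0]},{"fingers": 0,"travel": [0,0,-1.0],"dr": [0,0,0]},{"fingers": 0,"travel": [0,0,-1.5],"dr": [0,0,0]},{"fingers": 0,"travel": [0,0,-1.1],"dr": [0,0,0]},{"fingers": 0,"travel": [0,0,0],"dr": [0,0,0]}]}}

```text
time_s: 16.18
eef_pos: [587.0, 86.6, 220.2]
eef_rot: [-2.596, 1.765, -0.003]
contact_force: [0.4, -0.5, -3.7]
opening: 0.184
```

```bash
python3 go.py 424.4 155.3 216 -30.7
```

```text
t 16.18 p [587.   86.6 220.2] yaw -68.42 tilt [0.19 0.06] F [ 0.4 -0.5 -3.7] T [ 0.01  0.15 -0.01] open 17.3 q7 -1.03
tool travel mm [-123.7  125.9    3.8] dz deg -37.72
```

Request:
{"method": "apply_moves", "body": {"rows": [{"fingers": 0,"travel": [-1.0,1.0,0],"dr": [0,0,0]},{"fingers": 0,"travel": [-2.07,2.1,0],"dr": [0,0,0]},{"fingers": 0,"travel": [-2.07,2.1,0],"dr": [0,0,0]},{"fingers": 0,"travel": [-2.07,2.1,0],"dr": [0,0,0]},{"fingers": 0,"travel": [-2.07,2.1,0],"dr": [0,0,0]},{"fingers": 0,"travel": [-2.07,2.1,0],"dr": [0,0,0]},{"fingers": 0,"travel": [-1.0,1.0,0],"dr": [0,0,0]},{"fingers": 0,"travel": [0,0,0],"dr": [0,0,-6.28]},{"fingers": 0,"travel": [0,0,0],"dr": [0,0,-6.28]},{"fingers": 0,"travel": [0,0,0],"dr": [0,0,-6.28]},{"fingers": 0,"travel": [0,0,0],"dr": [0,0,-6.28]},{"fingers": 0,"travel": [0,0,0],"dr": [0,0,-6.28]},{"fingers": 0,"travel": [0,0,0],"dr": [0,0,-6.28]},{"fingers": 0,"travel": [0,0,0],"dr": [0,0,0]},{"fingers": 0,"travel": [0,0,0],"dr": [0,0,0]}]}}

```text
time_s: 17.43
eef_pos: [424.1, 155.2, 217.4]
eef_rot: [-3.028, 0.837, 0.0]
contact_force: [0.6, 0.6, -3.9]
opening: 0.189
```

```bash
python3 go.py 424.4 155.3 175 -30.7;python3 -c "
from h import *
snap('7',{'side':(160,120,120,90),'top':(160,150,108,100)})
from nuts import *
im=cv2.imread('top7_full.png')
for i in (1,2,0):
 for h,w in((18,9),(24,11)):
  a,p,pr=barangle(im,i,guess=112 if i!=1 else 22,half=h,wid=w);print(i,a,turn(i,a))
"
```

```text
t 17.43 p [424.1 155.2 217.4] yaw -30.92 tilt [-0.    0.02] F [ 0.6  0.6 -3.9] T [-0.05  0.07 -0.09] open 17.7 q7 -0.82
tool travel mm [ 0.2 -0.2 42.4] dz deg -0.22
1 21.94685685480613 45.07314314519385
1 22.279772676746916 44.740227323253066
2 111.90286972209397 45.11713027790603
2 111.20694518767267 45.81305481232732
0 112.44857590076245 44.57142409923756
0 115.14327468356383 41.87672531643619
```

View pics/side7.png

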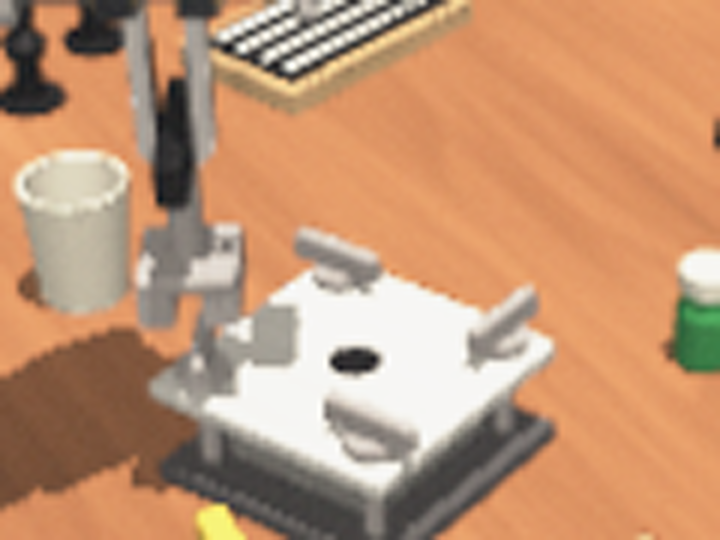

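View pics/top7.png

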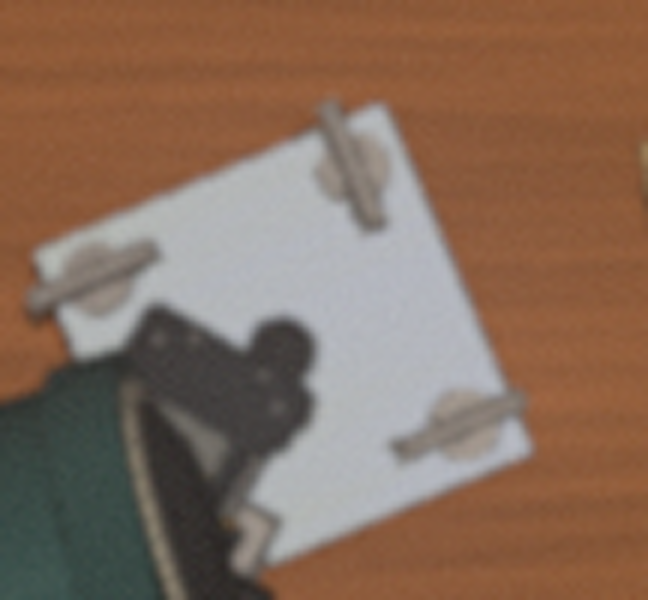

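Request:
{"method": "apply_moves", "body": {"rows": [{"fingers": 0,"travel": [0.02,-0.02,1.0],"dr": [0,0,-0.2]},{"fingers": 0,"travel": [0,0,0.8],"dr": [0,0,0]},{"fingers": 0,"travel": [0,0,0.4],"dr": [0,0,0]},{"fingers": 0,"travel": [0,0,0.3],"dr": [0,0,0]},{"fingers": 0,"travel": [0,0,0.2],"dr": [0,0,0]}]}}

```text
time_s: 17.95
eef_pos: [424.3, 155.3, 189.8]
eef_rot: [3.03, -0.826, -0.0]
contact_force: [0.1, -0.1, -3.7]
opening: 0.189
```

Request:
{"method": "apply_moves", "body": {"rows": [{"fingers": 0,"travel": [0,0,0.5],"dr": [0,0,0]},{"fingers": 0,"travel": [0,0,0.5],"dr": [0,0,0]},{"fingers": 0,"travel": [0,0,0.4],"dr": [0,0,0]},{"fingers": 0,"travel": [0,0,0],"dr": [0,0,4]},{"fingers": 0,"travel": [0,0,0],"dr": [0,0,4]},{"fingers": 0,"travel": [0,0,0],"dr": [0,0,4]},{"fingers": 0,"travel": [0,0,0],"dr": [0,0,4]},{"fingers": 0,"travel": [0,0,0],"dr": [0,0,4]},{"fingers": 0,"travel": [0,0,0],"dr": [0,0,4]}]}}

```text
time_s: 18.7
eef_pos: [424.8, 155.2, 176.2]
eef_rot: [-2.791, 1.443, -0.002]
contact_force: [3.1, -0.7, -8.7]
opening: 0.19
```

```bash
python3 go.py 424.4 155.3 175 -74.2
```

```text
t 18.7 p [424.8 155.2 176.2] yaw -54.67 tilt [ 0.06 -0.02] F [ 3.1 -0.7 -8.7] T [-0.41 -0.99  0.22] open 17.9 q7 -1.12
tool travel mm [-0.3  0.3  1.2] dz deg 19.53
```

Request:
{"method": "apply_moves", "body": {"rows": [{"fingers": 0,"travel": [0,0,0],"dr": [0,0,5]},{"fingers": 0,"travel": [0,0,0],"dr": [0,0,5]},{"fingers": 0,"travel": [0,0,0],"dr": [0,0,5]},{"fingers": 0,"travel": [0,0,0],"dr": [0,0,4.5]},{"fingers": 0,"travel": [0,0,0],"dr": [0,0,0]}]}}

```text
time_s: 19.12
eef_pos: [424.7, 155.6, 176.3]
eef_rot: [-2.506, 1.895, -0.001]
contact_force: [0.2, 0.4, -3.8]
opening: 0.182
```

```bash
python3 go.py 424.4 155.3 175 -74.2
```

```text
t 19.12 p [424.7 155.6 176.3] yaw -74.19 tilt [ 0.04 -0.02] F [ 0.2  0.4 -3.8] T [0.06 0.   0.01] open 17.1 q7 -1.42
tool travel mm [0.2 0.3 1.3] dz deg 0.01
```

Request:
{"method": "apply_moves", "body": {"rows": [{"fingers": 0,"travel": [0,0,0],"dr": [0,0,-5.7]},{"fingers": 0,"travel": [0,0,-0.5],"dr": [0,0,0]},{"fingers": 0,"travel": [0,0,-1.0],"dr": [0,0,0]},{"fingers": 0,"travel": [0,0,-1.5],"dr": [0,0,0]},{"fingers": 0,"travel": [0,0,-1.1],"dr": [0,0,0]},{"fingers": 0,"travel": [0,0,0],"dr": [0,0,0]}]}}

```text
time_s: 19.62
eef_pos: [425.4, 155.7, 219.7]
eef_rot: [-2.596, 1.764, -0.0]
contact_force: [-0.2, -0.0, -2.8]
opening: 0.186
```

```bash
python3 go.py 539.3 201.8 216 23.5
```

```text
t 19.62 p [425.4 155.7 219.7] yaw -68.37 tilt [0.11 0.14] F [-0.2 -0.  -2.8] T [ 0.01  0.08 -0.01] open 17.5 q7 -1.43
tool travel mm [  -0.9 -122.9    4. ] dz deg -91.87
```

Request:
{"method": "apply_moves", "body": {"rows": [{"fingers": 0,"travel": [0,-1.5,0],"dr": [0,0,0]},{"fingers": 0,"travel": [-0.1,-3.1,0],"dr": [0,0,0]},{"fingers": 0,"travel": [0,-3.1,0],"dr": [0,0,0]},{"fingers": 0,"travel": [0,-3.1,0],"dr": [0,0,0]},{"fingers": 0,"travel": [0,-1.55,0],"dr": [0,0,0]},{"fingers": 0,"travel": [0,0,0],"dr": [0,0,-7.04]},{"fingers": 0,"travel": [0,0,0],"dr": [0,0,-7.04]},{"fingers": 0,"travel": [0,0,0],"dr": [0,0,-7.04]},{"fingers": 0,"travel": [0,0,0],"dr": [0,0,-7.04]},{"fingers": 0,"travel": [0,0,0],"dr": [0,0,-7.04]},{"fingers": 0,"travel": [0,0,0],"dr": [0,0,-7.04]},{"fingers": 0,"travel": [0,0,0],"dr": [0,0,-7.04]},{"fingers": 0,"travel": [0,0,0],"dr": [0,0,-7.04]},{"fingers": 0,"travel": [0,0,0],"dr": [0,0,-7.04]},{"fingers": 0,"travel": [0,0,0],"dr": [0,0,-7.04]},{"fingers": 0,"travel": [0,0,0],"dr": [0,0,-7.04]},{"fingers": 0,"travel": [0,0,0],"dr": [0,0,-7.04]},{"fingers": 0,"travel": [0,0,0],"dr": [0,0,-7.04]},{"fingers": 0,"travel": [0,0,0],"dr": [0,0,0]},{"fingers": 0,"travel": [0,0,0],"dr": [0,0,0]}]}}

```text
time_s: 21.28
eef_pos: [538.7, 201.9, 217.3]
eef_rot: [-3.079, -0.626, 0.001]
contact_force: [-0.0, 0.7, -3.3]
opening: 0.188
```

```bash
python3 go.py 539.3 201.8 175 23.2;python3 -c "
from h import *
snap('8',{'side':(160,110,120,90),'top':(160,150,108,100)})
from nuts import *
im=cv2.imread('top8_full.png')
for i in (1,2,3):
 for h,w in((18,9),(24,11)):
  a,p,pr=barangle(im,i,guess=112 if i==2 else 22,half=h,wid=w);print(i,a,turn(i,a))
"
```

```text
t 21.28 p [538.7 201.9 217.3] yaw 22.97 tilt [-0.02  0.  ] F [-0.   0.7 -3.3] T [-0.04  0.03 -0.03] open 17.7 q7 0.2
tool travel mm [ 0.5  0.4 42.3] dz deg -0.23
1 21.479908208803863 45.54009179119612
1 21.90439259050467 45.11560740949534
2 111.87409948256845 45.145900517431556
2 110.92018999908586 46.09981000091415
3 21.412930591746743 45.60706940825327
3 22.364131409981127 44.65586859001888
```

View pics/side8.png

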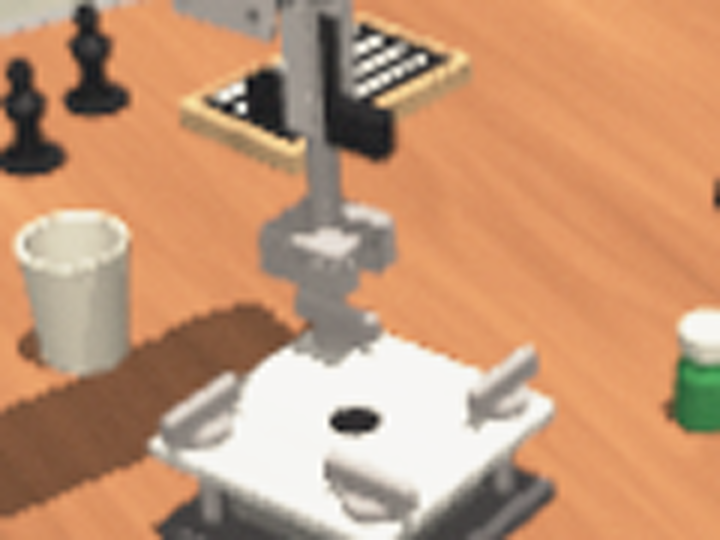

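View pics/top8.png

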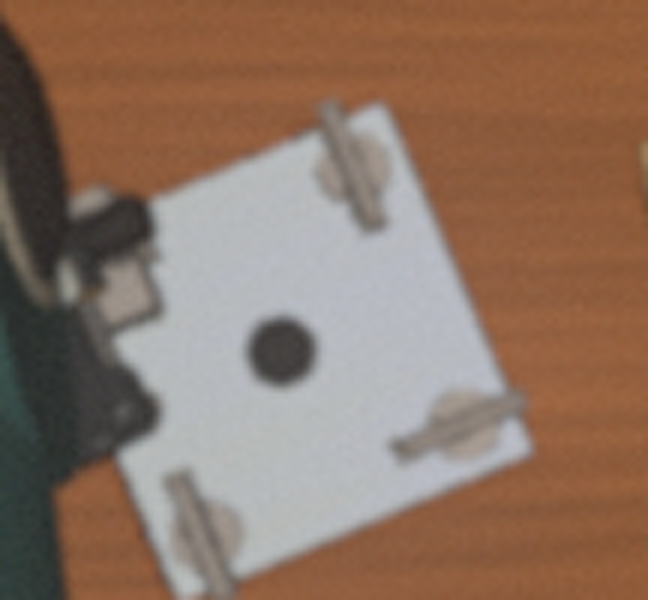

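Pass 1 is done: nuts 1, 2 and 3 read about 45°, and nut 0 42–44.6°. Now pass 2, starting with nut 0.

Request:
{"method": "apply_moves", "body": {"rows": [{"fingers": 0,"travel": [0.05,0.03,1.0],"dr": [0,0,0]},{"fingers": 0,"travel": [0,0,0.8],"dr": [0,0,0]},{"fingers": 0,"travel": [0,0,0.4],"dr": [0,0,0]},{"fingers": 0,"travel": [0,0,0.3],"dr": [0,0,0]},{"fingers": 0,"travel": [0,0,0.2],"dr": [0,0,0]}]}}

```text
time_s: 21.8
eef_pos: [539.1, 202.0, 189.7]
eef_rot: [3.077, 0.632, -0.001]
contact_force: [0.2, -0.3, -3.9]
opening: 0.186
```

Request:
{"method": "apply_moves", "body": {"rows": [{"fingers": 0,"travel": [0,0,0.5],"dr": [0,0,0]},{"fingers": 0,"travel": [0,0,0.5],"dr": [0,0,0]},{"fingers": 0,"travel": [0,0,0.4],"dr": [0,0,0]},{"fingers": 0,"travel": [0,0,0],"dr": [0,0,5]},{"fingers": 0,"travel": [0,0,0],"dr": [0,0,5]},{"fingers": 0,"travel": [0,0,0],"dr": [0,0,5]},{"fingers": 0,"travel": [0,0,0],"dr": [0,0,5]},{"fingers": 0,"travel": [0,0,0],"dr": [0,0,5]},{"fingers": 0,"travel": [0,0,0],"dr": [0,0,5]},{"fingers": 0,"travel": [0,0,0],"dr": [0,0,5]},{"fingers": 0,"travel": [0,0,0],"dr": [0,0,5]},{"fingers": 0,"travel": [0,0,0],"dr": [0,0,5]}]}}

```text
time_s: 22.8
eef_pos: [540.5, 202.7, 176.7]
eef_rot: [-3.083, 0.598, -0.004]
contact_force: [8.0, 2.1, -6.9]
opening: 0.191
```

```bash
python3 go.py 539.3 201.8 175 -28.7
```

```text
t 22.8 p [540.5 202.7 176.7] yaw -21.97 tilt [0.17 0.05] F [ 8.   2.1 -6.9] T [ 0.86 -2.25  0.23] open 17.9 q7 -0.47
tool travel mm [-0.8  1.3  1.7] dz deg 6.73
```

Request:
{"method": "apply_moves", "body": {"rows": [{"fingers": 0,"travel": [0,0,0],"dr": [0,0,3]},{"fingers": 0,"travel": [0,0,0],"dr": [0,0,3]},{"fingers": 0,"travel": [0,0,0],"dr": [0,0,1]},{"fingers": 0,"travel": [0,0,0],"dr": [0,0,0]}]}}

```text
time_s: 23.13
eef_pos: [540.6, 202.6, 176.7]
eef_rot: [-3.042, 0.781, -0.004]
contact_force: [5.4, 0.3, -3.9]
opening: 0.189
```

```bash
python3 go.py 539.3 201.8 175 -28.7
```

```text
t 23.13 p [540.6 202.6 176.7] yaw -28.81 tilt [0.17 0.03] F [ 5.4  0.3 -3.9] T [ 0.38 -1.89  0.21] open 17.8 q7 -0.58
tool travel mm [-0.8  1.3  1.7] dz deg -0.11
```

Request:
{"method": "apply_moves", "body": {"rows": [{"fingers": 0,"travel": [0,0,0],"dr": [0,0,1]},{"fingers": 0,"travel": [0,0,0],"dr": [0,0,1]},{"fingers": 0,"travel": [0,0,0],"dr": [0,0,0]}]}}

```text
time_s: 23.38
eef_pos: [540.5, 202.5, 176.8]
eef_rot: [-3.028, 0.833, -0.004]
contact_force: [6.0, 1.8, -4.9]
opening: 0.186
```

```bash
python3 go.py 539.3 201.8 175 -28.7
```

```text
t 23.38 p [540.5 202.5 176.8] yaw -30.78 tilt [0.17 0.03] F [ 6.   1.8 -4.9] T [ 0.47 -2.01  0.47] open 17.5 q7 -0.61
tool travel mm [-0.7  1.2  1.8] dz deg -2.08
```

Request:
{"method": "apply_moves", "body": {"rows": [{"fingers": 0,"travel": [0,0,0],"dr": [0,0,-4]},{"fingers": 0,"travel": [0,0,0],"dr": [0,0,-3.8]},{"fingers": 0,"travel": [0,0,-0.5],"dr": [0,0,0]},{"fingers": 0,"travel": [0,0,-1.0],"dr": [0,0,0]},{"fingers": 0,"travel": [0,0,-1.5],"dr": [0,0,0]},{"fingers": 0,"travel": [0,0,-1.1],"dr": [0,0,0]},{"fingers": 0,"travel": [0,0,0],"dr": [0,0,0]}]}}

```text
time_s: 23.97
eef_pos: [540.4, 202.3, 220.1]
eef_rot: [-3.076, 0.627, -0.004]
contact_force: [0.0, 0.1, -3.5]
opening: 0.187
```

```bash
python3 go.py 470.9 40.4 216 21.5
```

```text
t 23.97 p [540.4 202.3 220.1] yaw -23.05 tilt [0.17 0.1 ] F [ 0.   0.1 -3.5] T [-0.02  0.06 -0.06] open 17.6 q7 -0.52
tool travel mm [ -0.6 176.2   3.6] dz deg -44.55
```

Request:
{"method": "apply_moves", "body": {"rows": [{"fingers": 0,"travel": [0,1.75,0],"dr": [0,0,0]},{"fingers": 0,"travel": [0,3.5,0],"dr": [0,0,0]},{"fingers": 0,"travel": [0,3.5,0],"dr": [0,0,0]},{"fingers": 0,"travel": [0,3.5,0],"dr": [0,0,0]},{"fingers": 0,"travel": [0,3.5,0],"dr": [0,0,0]},{"fingers": 0,"travel": [0,1.8,0],"dr": [0,0,0]},{"fingers": 0,"travel": [0,0,0],"dr": [0,0,-6.36]},{"fingers": 0,"travel": [0,0,0],"dr": [0,0,-6.36]},{"fingers": 0,"travel": [0,0,0],"dr": [0,0,-6.36]},{"fingers": 0,"travel": [0,0,0],"dr": [0,0,-6.36]},{"fingers": 0,"travel": [0,0,0],"dr": [0,0,-6.36]},{"fingers": 0,"travel": [0,0,0],"dr": [0,0,-6.36]},{"fingers": 0,"travel": [0,0,0],"dr": [0,0,-6.36]},{"fingers": 0,"travel": [0,0,0],"dr": [0,0,0]},{"fingers": 0,"travel": [0,0,0],"dr": [0,0,0]}]}}

```text
time_s: 25.22
eef_pos: [470.9, 40.5, 217.4]
eef_rot: [-3.087, -0.581, -0.0]
contact_force: [0.3, 0.1, -4.3]
opening: 0.185
```

```bash
python3 go.py 470.9 40.4 175 21.5;python3 -c "
from h import *
snap('9',{'side':(160,120,120,90),'top':(160,150,108,100)})
from nuts import *
im=cv2.imread('top9_full.png')
for i in (0,):
 for h,w in((18,9),(24,11)):
  a,p,pr=barangle(im,i,guess=67,half=h,wid=w);print(i,a,turn(i,a))
"
```

```text
t 25.22 p [470.9  40.5 217.4] yaw 21.33 tilt [0.   0.01] F [ 0.3  0.1 -4.3] T [-0.05  0.05 -0.  ] open 17.3 q7 0.37
tool travel mm [-0.   0.1 42.4] dz deg -0.17
0 66.8284838569143 -89.80848385691428
0 44.545967012403 -67.52596701240299
```

View pics/side9.png

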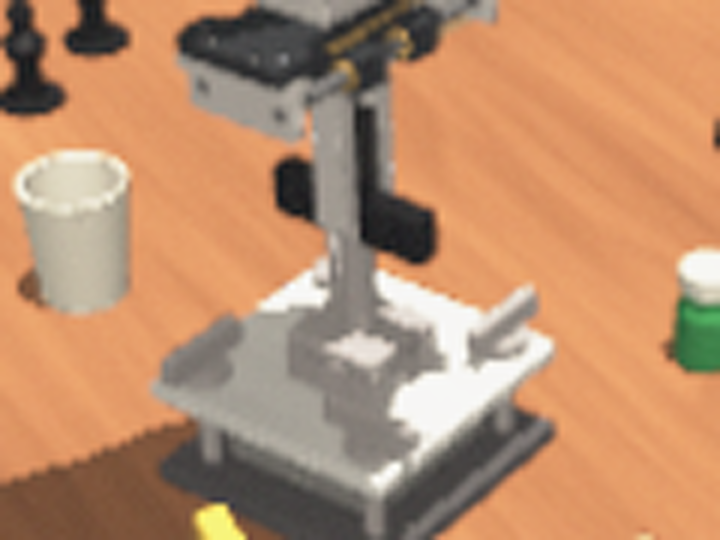

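View pics/top9.png

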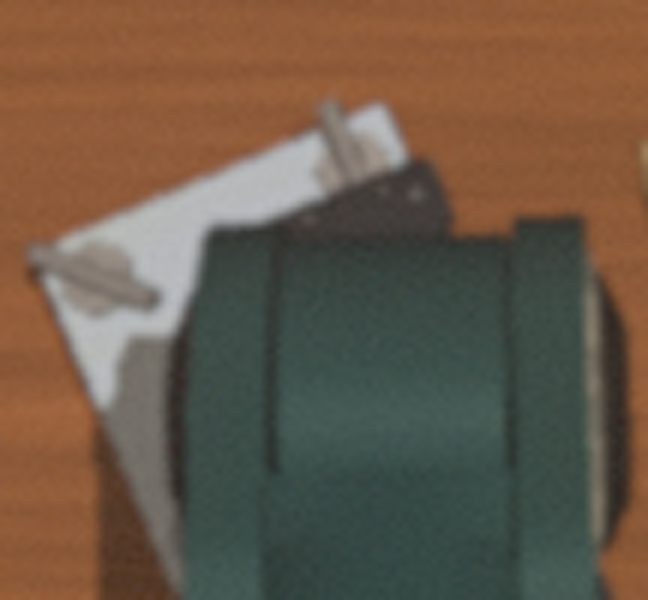

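Nut 0's bar at top crop (95,275) lies at 66.8° in the world. That is 90.2° turned, so it points at nut 2 and is fully tight. (The wider window mixed in the plate edge, so I ignore it.) Next is nut 2.

Request:
{"method": "apply_moves", "body": {"rows": [{"fingers": 0,"travel": [0,0,1.0],"dr": [0,0,0]},{"fingers": 0,"travel": [0,0,0.8],"dr": [0,0,0]},{"fingers": 0,"travel": [0,0,0.4],"dr": [0,0,0]},{"fingers": 0,"travel": [0,0,0.3],"dr": [0,0,0]},{"fingers": 0,"travel": [0,0,0.2],"dr": [0,0,0]}]}}

```text
time_s: 25.73
eef_pos: [470.7, 40.3, 189.8]
eef_rot: [3.086, 0.587, -0.001]
contact_force: [0.6, -0.4, -3.3]
opening: 0.188
```

Request:
{"method": "apply_moves", "body": {"rows": [{"fingers": 0,"travel": [0,0,0.5],"dr": [0,0,0]},{"fingers": 0,"travel": [0,0,0.5],"dr": [0,0,0]},{"fingers": 0,"travel": [0,0,0.4],"dr": [0,0,0]},{"fingers": 0,"travel": [0,0,0],"dr": [0,0,5]},{"fingers": 0,"travel": [0,0,0],"dr": [0,0,5]},{"fingers": 0,"travel": [0,0,0],"dr": [0,0,5]},{"fingers": 0,"travel": [0,0,0],"dr": [0,0,5]},{"fingers": 0,"travel": [0,0,0],"dr": [0,0,5]},{"fingers": 0,"travel": [0,0,0],"dr": [0,0,5]},{"fingers": 0,"travel": [0,0,0],"dr": [0,0,5]},{"fingers": 0,"travel": [0,0,0],"dr": [0,0,5]},{"fingers": 0,"travel": [0,0,0],"dr": [0,0,5]}]}}

```text
time_s: 26.73
eef_pos: [472.0, 41.0, 176.7]
eef_rot: [-3.074, 0.643, -0.004]
contact_force: [5.8, 3.3, -6.2]
opening: 0.187
```

```bash
python3 go.py 470.9 40.4 175 -28.7
```

```text
t 26.73 p [472.   41.  176.7] yaw -23.65 tilt [0.15 0.03] F [ 5.8  3.3 -6.2] T [ 1.05 -1.9   0.18] open 17.5 q7 -0.3
tool travel mm [-0.8  1.   1.7] dz deg 5.05
```

Request:
{"method": "apply_moves", "body": {"rows": [{"fingers": 0,"travel": [0,0,0],"dr": [0,0,3]},{"fingers": 0,"travel": [0,0,0],"dr": [0,0,2]},{"fingers": 0,"travel": [0,0,0],"dr": [0,0,1]},{"fingers": 0,"travel": [0,0,0],"dr": [0,0,1]},{"fingers": 0,"travel": [0,0,0],"dr": [0,0,0]}]}}

```text
time_s: 27.15
eef_pos: [472.1, 41.0, 176.7]
eef_rot: [-3.03, 0.825, -0.004]
contact_force: [5.3, 2.1, -4.7]
opening: 0.186
```

```bash
python3 go.py 470.9 40.4 175 -28.7
```

```text
t 27.15 p [472.1  41.  176.7] yaw -30.45 tilt [0.15 0.02] F [ 5.3  2.1 -4.7] T [ 0.89 -1.78  0.43] open 17.5 q7 -0.4
tool travel mm [-0.7  1.1  1.7] dz deg -1.75
```

Request:
{"method": "apply_moves", "body": {"rows": [{"fingers": 0,"travel": [0,0,0],"dr": [0,0,-4]},{"fingers": 0,"travel": [0,0,0],"dr": [0,0,-3.5]},{"fingers": 0,"travel": [0,0,-0.5],"dr": [0,0,0]},{"fingers": 0,"travel": [0,0,-1.0],"dr": [0,0,0]},{"fingers": 0,"travel": [0,0,-1.5],"dr": [0,0,0]},{"fingers": 0,"travel": [0,0,-1.1],"dr": [0,0,0]},{"fingers": 0,"travel": [0,0,0],"dr": [0,0,0]}]}}

```text
time_s: 27.73
eef_pos: [472.0, 40.6, 219.7]
eef_rot: [-3.076, 0.626, -0.004]
contact_force: [0.5, 0.2, -3.8]
opening: 0.19
```

```bash
python3 go.py 585.8 86.9 216 -68.2
```

```text
t 27.73 p [472.   40.6 219.7] yaw -23.02 tilt [0.17 0.09] F [ 0.5  0.2 -3.8] T [-0.03  0.02 -0.05] open 17.8 q7 -0.36
tool travel mm [ 86.6 -87.1   4.2] dz deg 45.18
```

Request:
{"method": "apply_moves", "body": {"rows": [{"fingers": 0,"travel": [1.2,-1.2,0],"dr": [0,0,0]},{"fingers": 0,"travel": [2.1,-2.1,0],"dr": [0,0,0]},{"fingers": 0,"travel": [2.1,-2.1,0],"dr": [0,0,0]},{"fingers": 0,"travel": [2.1,-2.1,0],"dr": [0,0,0]},{"fingers": 0,"travel": [1.24,-1.24,0],"dr": [0,0,0]},{"fingers": 0,"travel": [0,0,0],"dr": [0,0,6.45]},{"fingers": 0,"travel": [0,0,0],"dr": [0,0,6.45]},{"fingers": 0,"travel": [0,0,0],"dr": [0,0,6.45]},{"fingers": 0,"travel": [0,0,0],"dr": [0,0,6.45]},{"fingers": 0,"travel": [0,0,0],"dr": [0,0,6.45]},{"fingers": 0,"travel": [0,0,0],"dr": [0,0,6.45]},{"fingers": 0,"travel": [0,0,0],"dr": [0,0,6.45]},{"fingers": 0,"travel": [0,0,0],"dr": [0,0,0]},{"fingers": 0,"travel": [0,0,0],"dr": [0,0,0]}]}}

```text
time_s: 28.9
eef_pos: [585.3, 87.1, 217.1]
eef_rot: [2.606, -1.754, 0.0]
contact_force: [0.3, 1.0, -3.7]
opening: 0.188
```

```bash
python3 go.py 585.8 86.9 175 -68.2;python3 -c "
from h import *
snap('10',{'side':(160,120,120,90),'top':(160,150,108,100)})
from nuts import *
im=cv2.imread('top10_full.png')
for i in (2,):
 for h,w in((16,8),(18,9)):
  a,p,pr=barangle(im,i,guess=67,half=h,wid=w);print(i,a,turn(i,a))
"
```

```text
t 28.9 p [585.3  87.1 217.1] yaw -67.89 tilt [-0.02 -0.04] F [ 0.3  1.  -3.7] T [ 0.01  0.16 -0.  ] open 17.6 q7 -0.94
tool travel mm [ 0.4 -0.4 42.1] dz deg 0.31
2 66.19866113621396 -89.17866113621395
2 65.55354804573129 -88.53354804573127
```

View pics/side10.png

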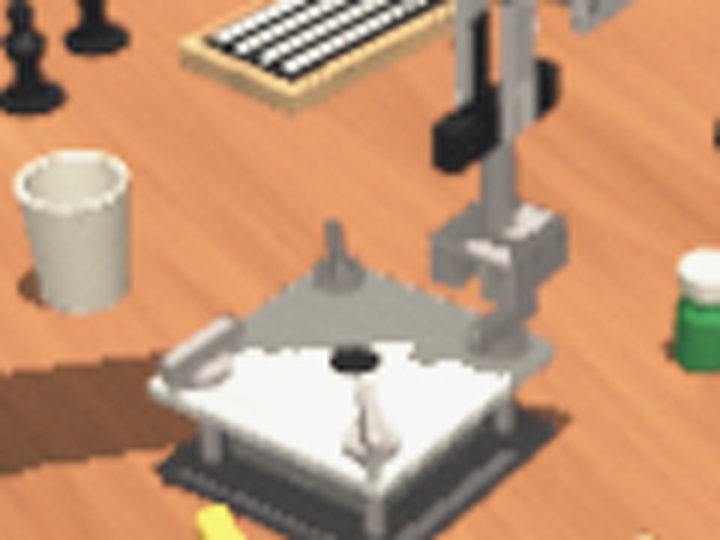

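View pics/top10.png

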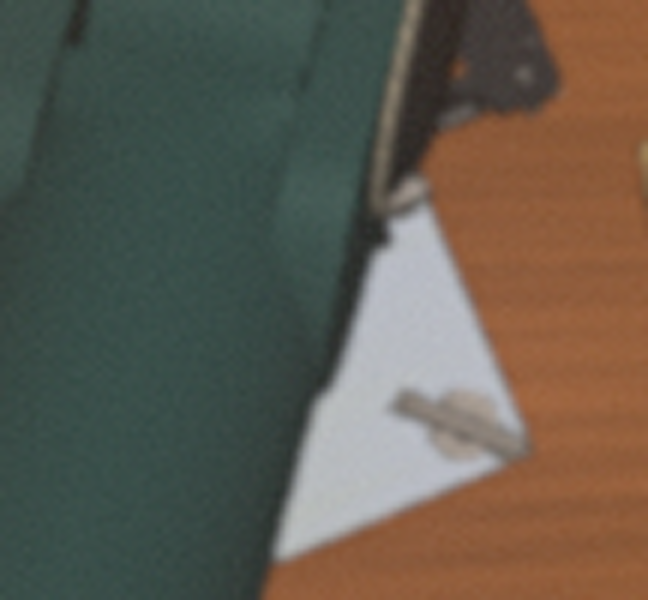

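Nut 2's bar (top crop (460,425)) points along the diagonal at about 91°, so it is tight. Now nut 1, where the slot is aligned.

Request:
{"method": "apply_moves", "body": {"rows": [{"fingers": 0,"travel": [0.04,-0.04,1.0],"dr": [0,0,0.3]},{"fingers": 0,"travel": [0,0,0.8],"dr": [0,0,0]},{"fingers": 0,"travel": [0,0,0.4],"dr": [0,0,0]},{"fingers": 0,"travel": [0,0,0.3],"dr": [0,0,0]},{"fingers": 0,"travel": [0,0,0.2],"dr": [0,0,0]}]}}

```text
time_s: 29.42
eef_pos: [585.8, 86.5, 189.9]
eef_rot: [2.598, -1.765, -0.001]
contact_force: [-0.4, 0.6, -4.8]
opening: 0.192
```

Request:
{"method": "apply_moves", "body": {"rows": [{"fingers": 0,"travel": [0,0,0.5],"dr": [0,0,0]},{"fingers": 0,"travel": [0,0,0.5],"dr": [0,0,0]},{"fingers": 0,"travel": [0,0,0.4],"dr": [0,0,0]},{"fingers": 0,"travel": [0,0,0],"dr": [0,0,5]},{"fingers": 0,"travel": [0,0,0],"dr": [0,0,5]},{"fingers": 0,"travel": [0,0,0],"dr": [0,0,5]},{"fingers": 0,"travel": [0,0,0],"dr": [0,0,5]},{"fingers": 0,"travel": [0,0,0],"dr": [0,0,5]},{"fingers": 0,"travel": [0,0,0],"dr": [0,0,5]},{"fingers": 0,"travel": [0,0,0],"dr": [0,0,5]},{"fingers": 0,"travel": [0,0,0],"dr": [0,0,5]},{"fingers": 0,"travel": [0,0,0],"dr": [0,0,5]}]}}

```text
time_s: 30.42
eef_pos: [586.0, 87.9, 175.9]
eef_rot: [-1.721, 2.628, 0.002]
contact_force: [2.2, 5.1, -7.5]
opening: 0.186
```

```bash
python3 go.py 585.8 86.9 175 -118.7
```

```text
t 30.42 p [586.   87.9 175.9] yaw -113.55 tilt [-0.02  0.06] F [ 2.2  5.1 -7.5] T [ 1.74 -0.33  0.21] open 17.5 q7 -1.6
tool travel mm [ 0.9 -0.2  0.9] dz deg 5.15
```

Request:
{"method": "apply_moves", "body": {"rows": [{"fingers": 0,"travel": [0,0,0],"dr": [0,0,3]},{"fingers": 0,"travel": [0,0,0],"dr": [0,0,2]},{"fingers": 0,"travel": [0,0,0],"dr": [0,0,1]},{"fingers": 0,"travel": [0,0,0],"dr": [0,0,1]},{"fingers": 0,"travel": [0,0,0],"dr": [0,0,0]}]}}

```text
time_s: 30.83
eef_pos: [586.1, 88.1, 175.9]
eef_rot: [-1.562, 2.725, 0.002]
contact_force: [1.9, 4.9, -7.6]
opening: 0.187
```

```bash
python3 go.py 585.8 86.9 175 -118.7
```

```text
t 30.83 p [586.1  88.1 175.9] yaw -120.36 tilt [-0.    0.08] F [ 1.9  4.9 -7.6] T [ 1.82 -0.47  0.46] open 17.5 q7 -1.71
tool travel mm [ 1.1 -0.4  0.9] dz deg -1.66
```

Request:
{"method": "apply_moves", "body": {"rows": [{"fingers": 0,"travel": [0,0,0],"dr": [0,0,-4]},{"fingers": 0,"travel": [0,0,0],"dr": [0,0,-3.4]},{"fingers": 0,"travel": [0,0,-0.5],"dr": [0,0,0]},{"fingers": 0,"travel": [0,0,-1.0],"dr": [0,0,0]},{"fingers": 0,"travel": [0,0,-1.5],"dr": [0,0,0]},{"fingers": 0,"travel": [0,0,-1.1],"dr": [0,0,0]},{"fingers": 0,"travel": [0,0,0],"dr": [0,0,0]}]}}

```text
time_s: 31.42
eef_pos: [587.1, 86.4, 220.6]
eef_rot: [-1.731, 2.618, -0.002]
contact_force: [-0.9, -1.0, -3.8]
opening: 0.186
```

```bash
python3 go.py 424.4 155.3 216 -68.2
```

```text
t 31.42 p [587.1  86.4 220.6] yaw -113.05 tilt [0.21 0.05] F [-0.9 -1.  -3.8] T [0.05 0.14 0.03] open 17.5 q7 -1.65
tool travel mm [  0.3 176.8   4.1] dz deg -44.85
```

Request:
{"method": "apply_moves", "body": {"rows": [{"fingers": 0,"travel": [0,1.75,0],"dr": [0,0,0]},{"fingers": 0,"travel": [0,3.5,0],"dr": [0,0,0]},{"fingers": 0,"travel": [0,3.5,0],"dr": [0,0,0]},{"fingers": 0,"travel": [0,3.5,0],"dr": [0,0,0]},{"fingers": 0,"travel": [0,3.5,0],"dr": [0,0,0]},{"fingers": 0,"travel": [0,1.8,0],"dr": [0,0,0]},{"fingers": 0,"travel": [0,0,0],"dr": [0,0,-6.4]},{"fingers": 0,"travel": [0,0,0],"dr": [0,0,-6.4]},{"fingers": 0,"travel": [0,0,0],"dr": [0,0,-6.4]},{"fingers": 0,"travel": [0,0,0],"dr": [0,0,-6.4]},{"fingers": 0,"travel": [0,0,0],"dr": [0,0,-6.4]},{"fingers": 0,"travel": [0,0,0],"dr": [0,0,-6.4]},{"fingers": 0,"travel": [0,0,0],"dr": [0,0,-6.4]},{"fingers": 0,"travel": [0,0,0],"dr": [0,0,0]},{"fingers": 0,"travel": [0,0,0],"dr": [0,0,0]}]}}

```text
time_s: 32.67
eef_pos: [425.1, 154.7, 217.6]
eef_rot: [-2.597, 1.767, 0.0]
contact_force: [0.1, -0.9, -3.9]
opening: 0.189
```

```bash
python3 go.py 424.4 155.3 175 -68.2;python3 -c "
from h import *
snap('11',{'side':(160,120,120,90),'top':(160,150,108,100)})
from nuts import *
im=cv2.imread('top11_full.png')
for i in (1,):
 for h,w in((16,8),(18,9)):
  a,p,pr=barangle(im,i,guess=-23,half=h,wid=w);print(i,a,turn(i,a))
"
```

```text
t 32.67 p [425.1 154.7 217.6] yaw -68.44 tilt [-0.    0.03] F [ 0.1 -0.9 -3.9] T [-0.04  0.13 -0.04] open 17.8 q7 -1.45
tool travel mm [-0.8  0.4 42.6] dz deg -0.24
1 157.84777594978078 89.1722240502192
1 157.51651121756407 89.50348878243591
```

View pics/side11.png

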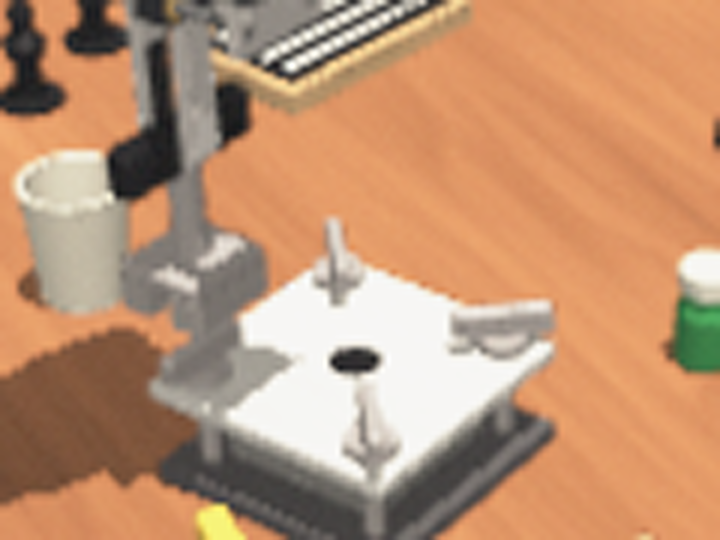

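View pics/top11.png

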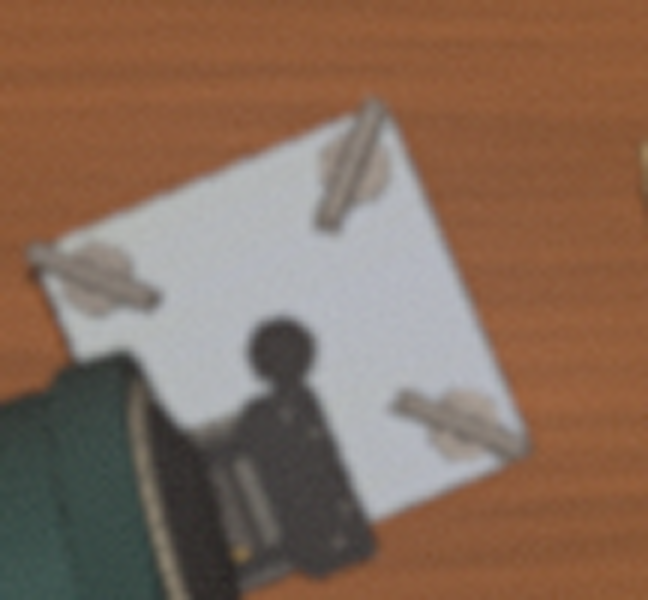

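Nut 1 at top crop (352,165) now points at nut 3 (about 89–89.5°), and the torque showed the stop. Last is nut 3.

Request:
{"method": "apply_moves", "body": {"rows": [{"fingers": 0,"travel": [-0.06,0.04,1.0],"dr": [0,0,-0.2]},{"fingers": 0,"travel": [0,0,0.8],"dr": [0,0,0]},{"fingers": 0,"travel": [0,0,0.4],"dr": [0,0,0]},{"fingers": 0,"travel": [0,0,0.3],"dr": [0,0,0]},{"fingers": 0,"travel": [0,0,0.2],"dr": [0,0,0]}]}}

```text
time_s: 33.18
eef_pos: [424.3, 155.1, 189.9]
eef_rot: [2.603, -1.757, 0.0]
contact_force: [0.9, -1.0, -2.8]
opening: 0.186
```

Request:
{"method": "apply_moves", "body": {"rows": [{"fingers": 0,"travel": [0,0,0.5],"dr": [0,0,0]},{"fingers": 0,"travel": [0,0,0.5],"dr": [0,0,0]},{"fingers": 0,"travel": [0,0,0.4],"dr": [0,0,0]},{"fingers": 0,"travel": [0,0,0],"dr": [0,0,5]},{"fingers": 0,"travel": [0,0,0],"dr": [0,0,5]},{"fingers": 0,"travel": [0,0,0],"dr": [0,0,5]},{"fingers": 0,"travel": [0,0,0],"dr": [0,0,5]},{"fingers": 0,"travel": [0,0,0],"dr": [0,0,5]},{"fingers": 0,"travel": [0,0,0],"dr": [0,0,5]},{"fingers": 0,"travel": [0,0,0],"dr": [0,0,5]},{"fingers": 0,"travel": [0,0,0],"dr": [0,0,5]},{"fingers": 0,"travel": [0,0,0],"dr": [0,0,5]}]}}

```text
time_s: 34.18
eef_pos: [424.4, 156.3, 176.3]
eef_rot: [-1.729, 2.622, 0.001]
contact_force: [1.1, 6.4, -9.4]
opening: 0.191
```

```bash
python3 go.py 424.4 155.3 175 -118.7
```

```text
t 34.18 p [424.4 156.3 176.3] yaw -113.18 tilt [0.02 0.05] F [ 1.1  6.4 -9.4] T [ 2.19 -0.25  0.27] open 17.9 q7 -2.05
tool travel mm [ 0.9 -0.4  1.3] dz deg 5.52
```

Request:
{"method": "apply_moves", "body": {"rows": [{"fingers": 0,"travel": [0,0,0],"dr": [0,0,3]},{"fingers": 0,"travel": [0,0,0],"dr": [0,0,2]},{"fingers": 0,"travel": [0,0,0],"dr": [0,0,1.2]},{"fingers": 0,"travel": [0,0,0],"dr": [0,0,1]},{"fingers": 0,"travel": [0,0,0],"dr": [0,0,0]}]}}

```text
time_s: 34.6
eef_pos: [424.5, 156.4, 176.3]
eef_rot: [-1.566, 2.723, 0.001]
contact_force: [1.6, 7.0, -7.9]
opening: 0.19
```

```bash
python3 go.py 424.4 155.3 175 -118.7
```

```text
t 34.6 p [424.5 156.4 176.3] yaw -120.2 tilt [0.03 0.06] F [ 1.6  7.  -7.9] T [ 2.15 -0.24  0.39] open 17.8 q7 -2.17
tool travel mm [ 1.  -0.5  1.3] dz deg -1.5
```

Request:
{"method": "apply_moves", "body": {"rows": [{"fingers": 0,"travel": [0,0,0],"dr": [0,0,0.7]},{"fingers": 0,"travel": [0,0,0],"dr": [0,0,0]}]}}

```text
time_s: 34.77
eef_pos: [424.5, 156.4, 176.3]
eef_rot: [-1.55, 2.732, 0.001]
contact_force: [0.3, 6.1, -8.5]
opening: 0.185
```

```bash
python3 go.py 424.4 155.3 175 -118.7
```

```text
t 34.77 p [424.5 156.4 176.3] yaw -120.86 tilt [0.03 0.06] F [ 0.3  6.1 -8.5] T [ 2.13 -0.27  0.66] open 17.4 q7 -2.18
tool travel mm [ 1.  -0.4  1.3] dz deg -2.16
```

Request:
{"method": "apply_moves", "body": {"rows": [{"fingers": 0,"travel": [0,0,0],"dr": [0,0,-4]},{"fingers": 0,"travel": [0,0,0],"dr": [0,0,-3.9]},{"fingers": 0,"travel": [0,0,-0.5],"dr": [0,0,0]},{"fingers": 0,"travel": [0,0,-1.0],"dr": [0,0,0]},{"fingers": 0,"travel": [0,0,-1.5],"dr": [0,0,0]},{"fingers": 0,"travel": [0,0,-1.1],"dr": [0,0,0]},{"fingers": 0,"travel": [0,0,0],"dr": [0,0,0]}]}}

```text
time_s: 35.35
eef_pos: [425.3, 155.6, 219.2]
eef_rot: [-1.73, 2.62, 0.001]
contact_force: [0.5, -0.5, -3.8]
opening: 0.188
```

```bash
python3 go.py 543.2 -124.3 216 -13
```

```text
t 35.35 p [425.3 155.6 219.2] yaw -113.13 tilt [0.1  0.12] F [ 0.5 -0.5 -3.8] T [ 0.01  0.1  -0.01] open 17.7 q7 -2.18
tool travel mm [ 211.1 -218.3    2.8] dz deg -100.13
```

Request:
{"method": "apply_moves", "body": {"rows": [{"fingers": 0,"travel": [1.35,-1.35,0],"dr": [0,0,0]},{"fingers": 0,"travel": [2.64,-2.73,0],"dr": [0,0,0]},{"fingers": 0,"travel": [2.64,-2.73,0],"dr": [0,0,0]},{"fingers": 0,"travel": [2.64,-2.73,0],"dr": [0,0,0]},{"fingers": 0,"travel": [2.64,-2.73,0],"dr": [0,0,0]},{"fingers": 0,"travel": [2.64,-2.73,0],"dr": [0,0,0]},{"fingers": 0,"travel": [2.64,-2.73,0],"dr": [0,0,0]},{"fingers": 0,"travel": [2.64,-2.73,0],"dr": [0,0,0]},{"fingers": 0,"travel": [1.3,-1.35,0],"dr": [0,0,0]}]}}

```text
time_s: 36.1
eef_pos: [541.3, -123.9, 216.9]
eef_rot: [1.727, -2.623, 0.002]
contact_force: [-0.2, 0.1, -3.2]
opening: 0.186
```

Request:
{"method": "apply_moves", "body": {"rows": [{"fingers": 0,"travel": [0,0,0],"dr": [0,0,-7.15]},{"fingers": 0,"travel": [0,0,0],"dr": [0,0,-7.15]},{"fingers": 0,"travel": [0,0,0],"dr": [0,0,-7.15]},{"fingers": 0,"travel": [0,0,0],"dr": [0,0,-7.15]},{"fingers": 0,"travel": [0,0,0],"dr": [0,0,-7.15]},{"fingers": 0,"travel": [0,0,0],"dr": [0,0,-7.15]},{"fingers": 0,"travel": [0,0,0],"dr": [0,0,-7.15]},{"fingers": 0,"travel": [0,0,0],"dr": [0,0,-7.15]},{"fingers": 0,"travel": [0,0,0],"dr": [0,0,-7.15]},{"fingers": 0,"travel": [0,0,0],"dr": [0,0,-7.15]},{"fingers": 0,"travel": [0,0,0],"dr": [0,0,-7.15]},{"fingers": 0,"travel": [0,0,0],"dr": [0,0,-7.15]},{"fingers": 0,"travel": [0,0,0],"dr": [0,0,-7.15]},{"fingers": 0,"travel": [0,0,0],"dr": [0,0,-7.15]},{"fingers": 0,"travel": [0,0,0],"dr": [0,0,0]},{"fingers": 0,"travel": [0,0,0],"dr": [0,0,0]}]}}

```text
time_s: 37.43
eef_pos: [540.6, -119.6, 217.0]
eef_rot: [-3.121, 0.361, 0.001]
contact_force: [0.2, 0.1, -3.5]
opening: 0.191
```

```bash
python3 go.py 543.2 -124.3 104.5 -13;python3 -c "
from h import *
snap('12',{'side':(180,110,160,120),'top':(155,150,180,110)})
from nuts import *
im=cv2.imread('top12_full.png')
for i in range(4):
  a,p,pr=barangle(im,i,guess=67-90*(i%2),half=16,wid=8);print(i,a,turn(i,a))
"
```

```text
t 37.43 p [ 540.6 -119.6  217. ] yaw -13.19 tilt [-0.04  0.01] F [ 0.2  0.1 -3.5] T [-0.06  0.06 -0.02] open 17.9 q7 0.14
tool travel mm [  3.6   4.  112.5] dz deg -0.19
0 67.52381184560778 89.49618815439223
1 158.07098368289655 88.94901631710343
2 98.81867168569279 58.201328314307204
3 155.97267860221586 -88.95267860221587
```

View pics/side12.png

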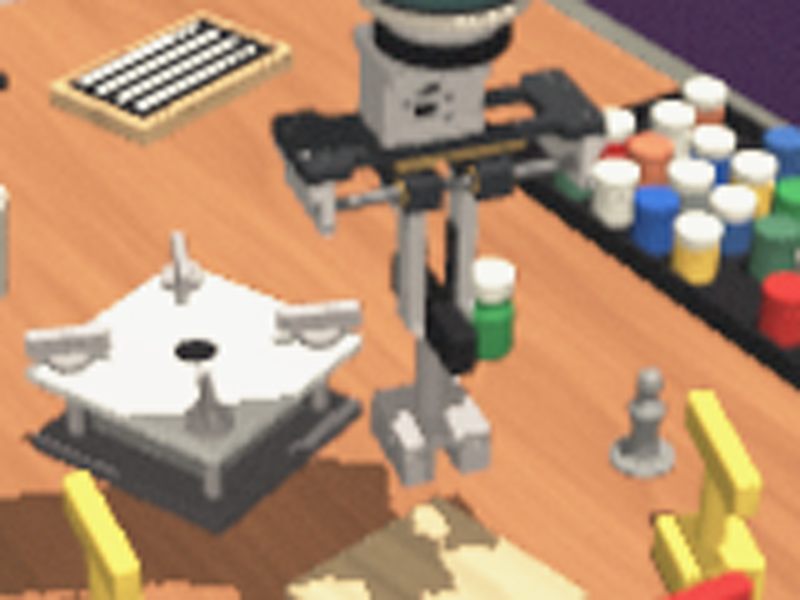

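View pics/top12.png

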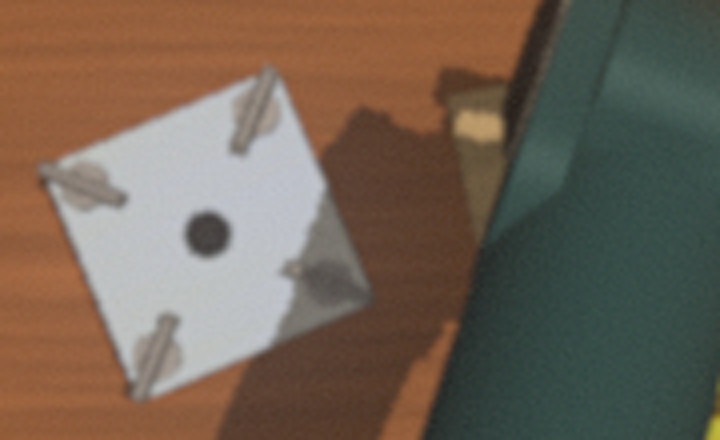

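All four bars point along the diagonals (nut 2 is in shadow, so I'll recheck it later). I'll stand the wrench on the board.

Request:
{"method": "apply_moves", "body": {"rows": [{"fingers": 0,"travel": [0.36,0.4,1.5],"dr": [0,0,0]},{"fingers": 0,"travel": [0,0,3.0],"dr": [0,0,0]},{"fingers": 0,"travel": [0,0,3.0],"dr": [0,0,0]},{"fingers": 0,"travel": [0,0,2.0],"dr": [0,0,0]},{"fingers": 0,"travel": [0,0,1.0],"dr": [0,0,0]},{"fingers": 0,"travel": [0,0,0.3],"dr": [0,0,0]},{"fingers": 0,"travel": [0,0,0],"dr": [0,0,0]},{"fingers": 0,"travel": [0,0,0],"dr": [0,0,0]},{"fingers": 0,"travel": [0,0,0],"dr": [0,0,0]}]}}

```text
time_s: 38.28
eef_pos: [544.2, -124.3, 110.9]
eef_rot: [3.122, -0.353, 0.003]
contact_force: [-0.4, 0.2, -3.4]
opening: 0.185
```

```bash
python3 go.py 543.2 -124.3 104.5 -13
```

```text
t 38.28 p [ 544.2 -124.3  110.9] yaw -12.92 tilt [ 0.12 -0.02] F [-0.4  0.2 -3.4] T [-0.08  0.06  0.02] open 17.4 q7 0.24
tool travel mm [-1.   0.2  6.4] dz deg 0.08
```

Request:
{"method": "apply_moves", "body": {"rows": [{"fingers": 0,"travel": [0,0,0.3],"dr": [0,0,0]},{"fingers": 0,"travel": [0,0,0.15],"dr": [0,0,0]},{"fingers": 0,"travel": [0,0,0.1],"dr": [0,0,0]},{"fingers": 0,"travel": [0,0,0],"dr": [0,0,0]},{"fingers": 0,"travel": [0,0,0],"dr": [0,0,0]}]}}

```text
time_s: 38.7
eef_pos: [543.6, -124.2, 104.3]
eef_rot: [3.122, -0.353, 0.0]
contact_force: [0.3, 0.1, -1.6]
opening: 0.185
```

```bash
python3 go.py 543.2 -124.3 104.5 -13
```

```text
t 38.7 p [ 543.6 -124.2  104.3] yaw -12.89 tilt [ 0.01 -0.01] F [ 0.3  0.1 -1.6] T [-0.02 -0.08 -0.01] open 17.4 q7 0.24
tool travel mm [-0.3  0.2 -0.2] dz deg 0.11
```

Request:
{"method": "apply_moves", "body": {"rows": [{"fingers": 0,"travel": [0,0,0.05],"dr": [0,0,0]},{"fingers": 0,"travel": [0,0,0],"dr": [0,0,0]},{"fingers": 2.5,"travel": [0,0,0],"dr": [0,0,0]},{"fingers": 3.0,"travel": [0,0,0],"dr": [0,0,0]},{"fingers": 5.0,"travel": [0,0,0],"dr": [0,0,0]},{"fingers": 8.0,"travel": [0,0,0],"dr": [0,0,0]},{"fingers": 9.4,"travel": [0,0,0],"dr": [0,0,0]},{"fingers": 9.4,"travel": [0,0,0],"dr": [0,0,0]},{"fingers": 9.4,"travel": [0,0,0],"dr": [0,0,0]},{"fingers": 9.4,"travel": [0,0,0],"dr": [0,0,0]},{"fingers": 9.4,"travel": [0,0,0],"dr": [0,0,0]},{"fingers": 9.4,"travel": [0,0,0],"dr": [0,0,0]}]}}

```text
time_s: 39.7
eef_pos: [543.5, -124.2, 103.6]
eef_rot: [3.122, -0.353, 0.0]
contact_force: [-0.6, -0.8, 0.8]
opening: 0.85
```

Request:
{"method": "apply_moves", "body": {"rows": [{"fingers": 9.4,"travel": [0,0,-1.0],"dr": [0,0,0]},{"fingers": 9.4,"travel": [0,0,-2.0],"dr": [0,0,0]},{"fingers": 9.4,"travel": [0,0,-3.0],"dr": [0,0,0]},{"fingers": 9.4,"travel": [0,0,-3.0],"dr": [0,0,0]},{"fingers": 9.4,"travel": [0,0,-3.0],"dr": [0,0,0]},{"fingers": 9.4,"travel": [-0.5,3,0],"dr": [0,0,0]},{"fingers": 9.4,"travel": [-0.5,3,0],"dr": [0,0,0]},{"fingers": 9.4,"travel": [-0.5,3,0],"dr": [0,0,0]},{"fingers": 9.4,"travel": [-0.5,3,0],"dr": [0,0,0]},{"fingers": 9.4,"travel": [-0.5,3,0],"dr": [0,0,0]},{"fingers": 9.4,"travel": [-0.5,3,0],"dr": [0,0,0]},{"fingers": 9.4,"travel": [-0.5,3,0],"dr": [0,0,0]},{"fingers": 9.4,"travel": [-0.5,3,0],"dr": [0,0,0]},{"fingers": 9.4,"travel": [-0.5,3,0],"dr": [0,0,0]},{"fingers": 9.4,"travel": [-0.5,3,0],"dr": [0,0,0]},{"fingers": 9.4,"travel": [0,0,0],"dr": [0,0,0]},{"fingers": 9.4,"travel": [0,0,0],"dr": [0,0,0]}]}}

```text
time_s: 41.12
eef_pos: [426.6, -407.0, 224.3]
eef_rot: [3.12, -0.357, 0.0]
contact_force: [0.5, 1.0, -0.1]
opening: 1.0
```

```bash
python3 go.py ;python3 -c "
from h import *
snap('13',{'side':(150,110,200,150),'top':(90,90,260,190)})
from nuts import *
im=cv2.imread('top13_full.png')
for i in range(4):
  a,p,pr=barangle(im,i,guess=67-90*(i%2),half=16,wid=8);print(i,a,turn(i,a))
"
```

```text
t 41.12 p [ 426.6 -407.   224.3] yaw -13.07 tilt [-0.01 -0.05] F [ 0.5  1.  -0.1] T [ 0.01  0.05 -0.04] open 94.0 q7 0.75
0 67.54195158484168 89.47804841515833
1 157.93661265665702 89.08338734334296
2 66.33288983556817 -89.31288983556817
3 155.69488282239143 -88.67488282239144
```

View pics/side13.png

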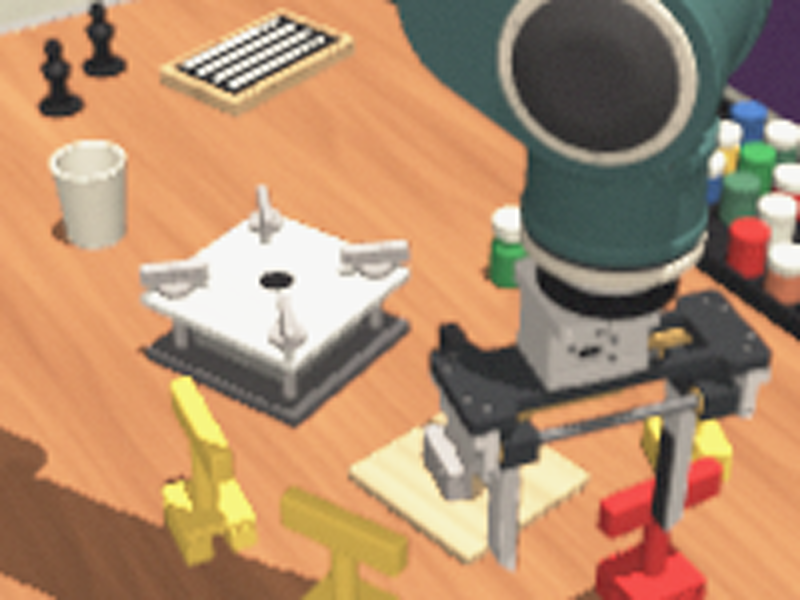

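View pics/top13.png

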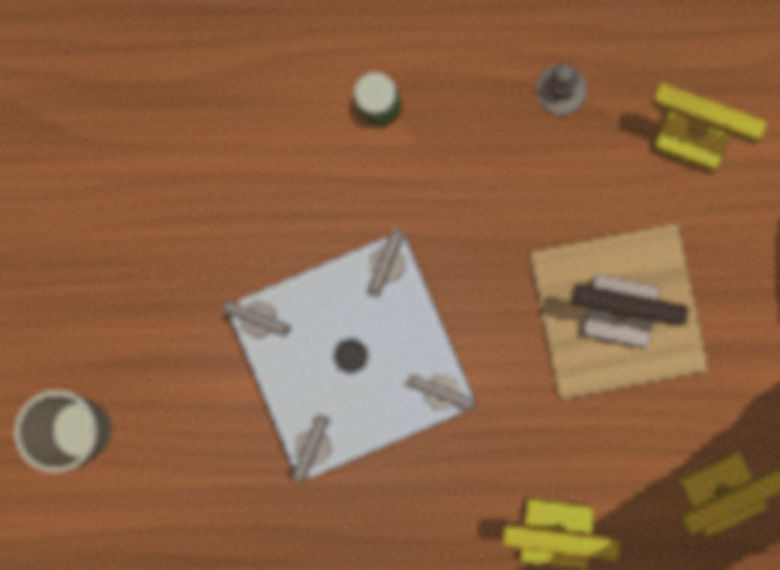

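The wrench stands upright near the board's centre (top crop (630,305)), all four bars point along the diagonals, and the pot, figurine and cup are at their starting pixels. I'm handing in.

```bash
python3 -c "
from plant import arm
print(arm.finish_job())"
```

```text
the job is handed in; nothing more can be done
None
```

I turned the four nuts only with the black-handled T wrench, in the order 0, 2, 1, 3: one half-way pass, then one tight pass. The wrench is back upright near the middle of the plywood board, released, with the arm well clear. I handed in at about 41 s of the 72 s allowed; the interface gives no verdict.

- **Half-way pass:** by camera, nuts 1, 2 and 3 read 45° to within about 1°. Nut 0 read 44.5° with one measuring window and 41.5° with the wider one, so it may have stopped up to 3° short.
- **Tight pass:** the final top view reads 89.5°, 89.1°, 90.7° and 91.3° for nuts 0 to 3, against 90°, which is within my measuring error. The twisting torque rose to 0.4–0.7 N m at the end of each turn, well above the nut's friction, which indicates the hard stop.
- **One disagreement:** with a wider measuring window, nut 0's bar angle came out wrong once because it picked up the plate edge. A check of nut 2 taken in shadow was also unusable. Both nuts read correctly in the final unobstructed view.
- **Other objects:** the figurine, paint pot and cup are at their starting pixels. I did not compare the palette's position at the end, but the arm never went low near it.
- **Forces:** the readings I took stayed below about 12 N.

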